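# Open the finishing booth's sash to the mark and start its fan

## Robot

A 7-joint arm with a two-finger parallel gripper is mounted at the origin on a cart in front of the work surface, level with it; the furniture and walls round the work are solid. World frame = base frame: x ahead of the robot, y to its left, z up, the work surface at z = 0. Lengths are in m, angles in rad, forces in N, time in s.
With the tool pointing down it reaches from about 0.4 to 0.9 m from the base axis. Payload 5.5 kg.
Tool frame: the origin (TCP) lies midway between the tips of the shut fingers; the grasp point (between the pads) lies 19 mm behind it; z points along the fingers, y is the direction in which the jaws open and shut (so a half turn about z gives the same grasp; the last joint's range is limited). The gripper opens to 92 mm and grips with 3 to 60 N. Pads are 19 mm wide; open, the fingers measure 130 mm over their backs; the gripper's body (75 mm by 190 mm) begins 47 mm behind the grasp point.
Start: joints at [-0.965, 0.501, -0.427, 1.55, 0.221, 1.138, -0.21], TCP at [0.218, 0.612, 0.227] pointing down, gripper open.
Joint ranges: [-2.88, 2.88], [-0.31, 2.03], [-1.54, 1.56], [0.2, 2.42], [-1.41, 4.55], [0.19, 2.02], [-2.57, 2.57]. Speed limits (rad/s): [2.57, 2.57, 3.14, 3.14, 3.14, 3.14, 3.14].

## Interface

Orientations are given as a rotation vector (axis times angle).
In Python, from bench import r gives the robot as it stands. The module is installed in compiled form; this text tells all that it offers.
- The arm moves only by the tool jog_arm, never from a script. Its argument "rows" is a list of rows, each an object with "dr": the turn, a rotation vector about the tool's x, y, z in degrees, a list of three; "slide": the shift along the tool's x, y, z in mm, a list of three; "hand": the finger opening in mm, from 0 to 91.8. A call has 1 to 10 rows; each row shifts and turns the commanded pose from where the row before left it, along the tool's axes as they then stand; what a row does not reach is not made up. A row lasts 1/8 s, in which the tool goes at most 62.5 mm and 10.7 degrees, less where a joint would pass 70% of its speed; a pose out of reach is approached as far as the arm can. A call is refused whole if a number of a shift passes 62.5 or a number of a turn 10.7, either way. A call with a gripper value outside its range is refused whole. The fingers move at their own pace and stop on an object; "force" is the grip in N (left out, the last holds). Time passes only in rows, so rows that do not move let the fingers close. It gives the time, the measured TCP pose, the force and the opening at its end, in the units of the state.
- r.read_state(): the state, without advancing time (a new reading comes with each control period).
- r.snapshot(name): name is "scene" or "top"; returns the picture (420x560x3 uint8, red, green, blue); there is no depth.
- r.camera_info(name): a dict with "mtx" (3x3 intrinsics, pixels), "extrinsics" (4x4, takes a point from camera to world coordinates). Camera axes: x right, y down, z forward; pixel columns grow to the right and rows downward; lengths in m; the calibration is good to about 2 mm. A picture is of the moment at which its call begins. camera_info takes no time and is no camera call.
- r.sign_off(): hands the job in, once; it reports no verdict.
The state is a dict: "time": time; "qpos": joint angles; "joint_velocities": joint speeds; "joint_efforts": joint torques, N m; "tcp_pos": TCP position; "tool_rot": TCP orientation; "ft_force": force on the tool from outside, world axes, zero at the start; "wrist_torque": the same for the moment, N m; "opening": finger opening in m.
Only numpy, scipy, OpenCV 4.12 (cv2) and the standard library are available. Lean on these libraries where they do the work, as an engineer would, in place of code of your own. Each camera call takes 0.05 s, during which the arm holds its last target.

## Task

Get the little blue finishing booth ready for work: push its sloping, counterweighted window up from beneath the yellow lip until the window's black pointer is level with the red marker clip on the right-hand jamb, and leave it standing there. Then press the green button on the fan's switch box fully down. Only push and press with the fingertips: grip and lift nothing, do not shift the red clip, and leave the tools and wheels on the bench as they lie.

Things in the scene. Friction and masses are not known exactly. Their poses are not given: they have to be found in the camera images.
- booth: fixed blue finishing booth, 310 deep (x) x 240 wide (y) x 290 high, plus a 30 mm spigot at the back of its top and a counterweight on its left side. Origin: centre of its underside; x from front to back, y to its left, z up. Front: a 50 mm high upright sill at x = -155, above it a 45 degree slope, 339 mm long, going up and back along (1,0,1)/sqrt 2; outward normal (-1,0,1)/sqrt 2
- sash: the window: white frame, clear pane, 198 x 185 mm, and along its lower edge the yellow folded lip, 170 mm long, whose flat underside, square to the slope, stands 29 mm out to be pushed against; its upper side falls back to the pane. Slides straight up the slope, 130 mm in all; balanced, stays where left, 3 N of friction. Axes: x up the slope, y to the booth's left, z outward; for positions use lip_edge
- lip_edge (a point): middle of the outer lower edge of the lip's underside, 39 mm out from the plane of the slope; moves with the window. Axes as sash. Beneath it the space is free down to the plane of the slope, which is open behind the raised window; with the window shut it is about 98 mm above the bench.
- pointer (a point): point of the black pointer at the window's right edge, 60 mm up the slope from the lip's underside, 14.5 mm out from the plane of the slope; moves with the window.
- mark (a point): line at the inner tip of the red marker clip (14 mm along the slope, 16 mm wide) on the right jamb. Axes: x up the slope, y to the booth's left, z outward; the pointer is level with the mark when its x in this frame is 0. The clip is clamped by friction and stands in another place each time, 45 to 120 mm up the slope from the pointer at the start.
- switch_box: fixed grey box, 90 x 80 x 55 mm with a yellow top, a green push button in the middle of the top; origin at the centre of its underside.
- fan_button (a joint): how far the green button is pressed down, in m: 0 out, 0.010 fully down. It takes about 4 N and stays down once pressed.
- button_top (a point): centre of the top of the green button, 38 mm across; 72 mm above the bench when out; it goes straight down.
- brush: flat paint brush with a wooden handle, 45 x 174 x 13 mm, lying along y on the bench in front of the booth; origin at the centre of its underside; bystander
- sand_block: black sanding block, 66 x 111 x 30 mm; origin at the centre of its underside; bystander
- tape_measure: yellow tape measure, 34 x 82 x 64 mm; origin at the centre of its underside; bystander
- chisel_b: chisel with a yellow handle, 236 mm long, lying along y; origin at the centre of its underside; bystander
- wheel_2: wooden toy wheel, 42 mm across, 14 mm high; origin at the centre of its underside; bystander
- wheel_3: wooden toy wheel, 42 mm across, 14 mm high; origin at the centre of its underside; bystander

How it is judged:
By the outcome, as a careful person would: the job done as asked, in the order asked, and still so for the second after the job is handed in, with the robot touching nothing.
It also fails if it takes over 56 s, if anything falls off the work surface, if the arm or the gripper's body presses on something with over 40 N, if the wrist force passes 120 N, or if a joint passes its speed limit or range.

## Working session

There is one attempt and no reset: what is moved stays moved. The work goes in short steps, Python scripts to look and compute and a tool call to move; the robot and the scene stay as the last step left them, time stands still between calls to the robot, and variables do not carry over. Pictures are saved under pics/ and viewed, and the job is handed in when it is done.

Besides the shell and the picture viewer there is one more tool, called after "Call:" as name([rows], argument=value, ...), one row to a line, values as JSON. jog_arm: Moves the arm, as the interface text tells. Its arguments: {"type":"object","properties":{"rows":{"type":"array"},"force":{"type":"number"}},"required":["rows"]}

```bash
mkdir -p pics; python3 - <<'E'
from bench import r
import cv2,numpy as np
for n in("scene","top"):
    im=r.snapshot(n); cv2.imwrite(f"pics/{n}0.png",im[...,::-1]); c=r.camera_info(n); print(n,np.round(c["mtx"],1).tolist(),np.round(c["extrinsics"],3).tolist())
print(r.read_state())
E
```

```text
scene [[503.5, 0.0, 281.1], [0.0, 503.5, 209.1], [0.0, 0.0, 1.0]] [[0.581, -0.434, 0.688, -0.437], [-0.814, -0.305, 0.495, -0.732], [-0.005, -0.848, -0.531, 0.825], [0.0, 0.0, 0.0, 1.0]]
top [[542.6, 0.0, 279.0], [0.0, 542.6, 207.3], [0.0, 0.0, 1.0]] [[0.025, -0.993, 0.117, 0.33], [-1.0, -0.024, 0.008, -0.062], [-0.005, -0.117, -0.993, 1.582], [0.0, 0.0, 0.0, 1.0]]
{'time': 0.1, 'qpos': array([-0.96480621,  0.50174153, -0.42680334,  1.55133748,  0.22078888,
        1.13832647, -0.21029975]), 'joint_velocities': array([ 0.00024083, -0.00303272,  0.0007187 , -0.00128222,  0.00055452,
        0.00070735, -0.00016521]), 'joint_efforts': array([-1.00184121e-02, -5.67876470e+01, -5.83773628e+00, -2.79911613e+01,
       -6.88517815e-02,  2.42312578e-02,  6.66714982e-05]), 'tcp_pos': array([0.21829929, 0.61156964, 0.22579291]), 'tool_rot': array([-5.35699451e-01, -3.09521517e+00,  2.70965503e-03]), 'ft_force': array([-0.10334634,  1.1605028 ,  0.03109368]), 'wrist_torque': array([-0.0114907 , -0.01738125, -0.01051234]), 'opening': 0.09203928200628618}
```

View pics/scene0.png

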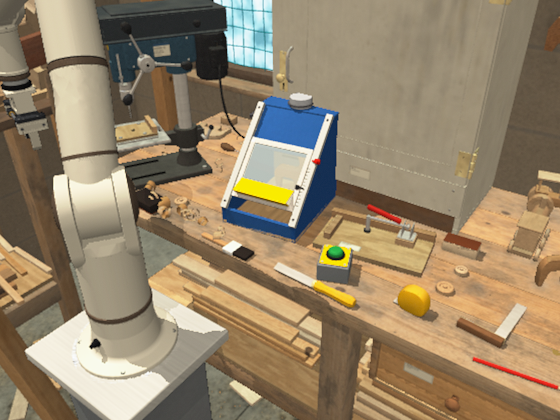

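View pics/top0.png

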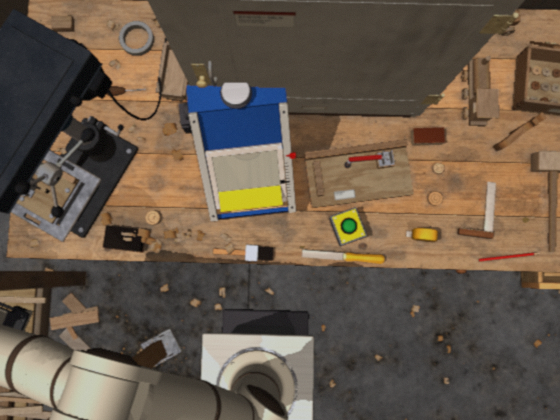

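The scene view shows the booth at about (285,170), the yellow lip at (263,192), the red clip at (317,161), the pointer at (297,187) and the green button at (336,253). In the top view the booth is at (240,150), the clip at (292,156) and the button at (348,226). Next I'll enlarge these areas.

```bash
python3 - <<'E'
import cv2
a=cv2.imread("pics/scene0.png")[90:250,210:350]; b=cv2.imread("pics/top0.png")[75:230,175:310]
cv2.imwrite("pics/c1.png",cv2.resize(a,(525,600),interpolation=cv2.INTER_NEAREST))
cv2.imwrite("pics/c2.png",cv2.resize(b,(522,600),interpolation=cv2.INTER_NEAREST))
E
```

```text
(no output)
```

View pics/c1.png

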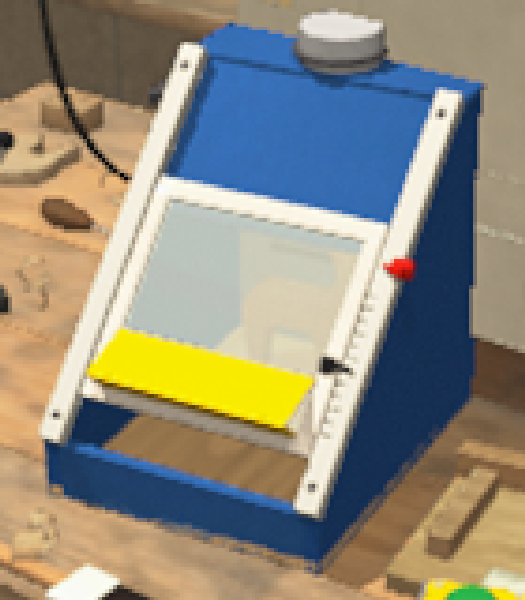

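View pics/c2.png

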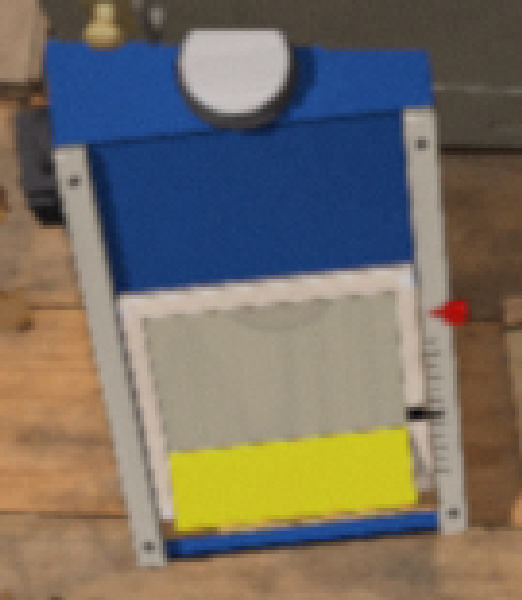

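```bash
cat > h.py <<'E'
import numpy as np,cv2
from bench import r
C={n:r.camera_info(n) for n in("scene","top")}
def ray(n,p):
    K=np.array(C[n]["mtx"]);E=np.array(C[n]["extrinsics"])
    d=E[:3,:3]@np.linalg.inv(K)@[p[0],p[1],1.]; return E[:3,3],d/np.linalg.norm(d)
def plane(n,p,z):
    o,d=ray(n,p); return o+d*(z-o[2])/d[2]
def tri(ps,pt):
    A=np.zeros((3,3));b=np.zeros(3);L=[]
    for n,p in(("scene",ps),("top",pt)):
        o,d=ray(n,p);M=np.eye(3)-np.outer(d,d);A+=M;b+=M@o;L.append((o,M))
    x=np.linalg.solve(A,b); return x,[round(float(np.linalg.norm(M@(x-o)))*1000,1) for o,M in L]
def proj(n,X):
    K=np.array(C[n]["mtx"]);E=np.array(C[n]["extrinsics"]);c=E[:3,:3].T@(np.array(X)-E[:3,3]);u=K@c;return u[:2]/u[2]
def cen(n,im,f):
    h=cv2.cvtColor(im,cv2.COLOR_RGB2HSV);return f(h)
E
python3 - <<'E'
from h import *
np.set_printoptions(precision=4,suppress=True)
P={k:tri(*v) for k,v in dict(pointer=((303.5,188.7),(289.5,182)),clip=((312.7,161.5),(286.1,155.9)),lipL=((234,190),(220.2,211.7)),lipR=((287.3,205.2),(282.5,204.7))).items()}
for k,v in P.items(): print(k,*v)
L,R=P["lipL"][0],P["lipR"][0]; d=L-R; print(np.linalg.norm(d), np.degrees(np.arctan2(-d[0],d[1])))
print(P["clip"][0]-P["pointer"][0], np.linalg.norm(P["clip"][0]-P["pointer"][0]))
import cv2
for n in C:
    im=cv2.imread(f"pics/{n}0.png");h=cv2.cvtColor(im,cv2.COLOR_BGR2HSV)
    m=cv2.inRange(h,(50,120,50),(80,255,255));k,l,s,c=cv2.connectedComponentsWithStats(m)
    for i in range(1,k):
        if s[i,4]>40: print(n,s[i],c[i],plane(n,c[i],.072),plane(n,c[i],.066))
    m=cv2.inRange(h,(25,180,120),(34,255,255));k,l,s,c=cv2.connectedComponentsWithStats(m)
    for i in range(1,k):
        if s[i,4]>100:
            cn=cv2.findContours((l==i).astype('uint8'),0,2)[0][0]
            print(n,"yellow",c[i],cv2.boxPoints(cv2.minAreaRect(cn)).tolist())
E
```

```text
pointer [ 0.5714 -0.0791  0.1382] [3.0, 3.0]
clip [ 0.6311 -0.0685  0.1936] [3.5, 3.5]
lipL [0.4909 0.1064 0.1109] [5.1, 5.1]
lipR [ 0.5141 -0.0629  0.1081] [4.7, 4.7]
0.17097554550516206 7.796251806294462
[0.0597 0.0106 0.0554] 0.08216229684905395
scene [328 246  15  12 141] [335.156  251.8298] [ 0.4529 -0.2561  0.072 ] [ 0.46   -0.2523  0.066 ]
scene yellow [263.0843 190.3126] [[232.5850830078125, 189.55601501464844], [236.31951904296875, 175.55186462402344], [293.0830078125, 190.6887969970703], [289.34857177734375, 204.6929473876953]]
scene yellow [334.7673 256.7382] [[319.4811096191406, 262.2864990234375], [322.4324645996094, 243.59461975097656], [350.3162536621094, 247.99734497070312], [347.3648986816406, 266.689208984375]]
top [342 219  14  14 152] [348.5855 225.4145] [ 0.4619 -0.2449  0.072 ] [ 0.4624 -0.2456  0.066 ]
top yellow [250.2553 198.3567] [[218.02438354492188, 192.21951293945312], [280.0365905761719, 185.32928466796875], [282.1585388183594, 204.42684936523438], [220.14633178710938, 211.31707763671875]]
top yellow [348.2835 225.6108] [[332.4383544921875, 216.83560180664062], [354.6849365234375, 208.49313354492188], [364.383544921875, 234.35614013671875], [342.136962890625, 242.6986083984375]]
```

```bash
python3 - <<'E'
from h import *
print([proj(n,[.2183,.6116,.2258]) for n in C])
a=cv2.imread("pics/scene0.png")[60:180,0:90];cv2.imwrite("pics/c3.png",cv2.resize(a,(450,600),interpolation=0))
# base: circle of the base at origin, bench
print([proj(n,[0,0,0]) for n in C])
for n in C: print(n, C[n]["extrinsics"][:3])
E
```

```text
[array([ 32.08546606, 143.36037912]), array([  8.00807607, 310.15325227])]
[array([126.84792179, 339.66945789]), array([257.16585561, 388.3969845 ])]
scene [[ 0.58126935 -0.43437224  0.68807463 -0.43744271]
 [-0.81369549 -0.30502711  0.4948314  -0.73207698]
 [-0.00505961 -0.84751355 -0.53074964  0.82460021]]
top [[ 0.02465252 -0.99281831  0.11706432  0.3299528 ]
 [-0.99968373 -0.02390063  0.00782248 -0.06153699]
 [-0.00496839 -0.11722014 -0.99309353  1.58225009]]
```

View pics/c3.png

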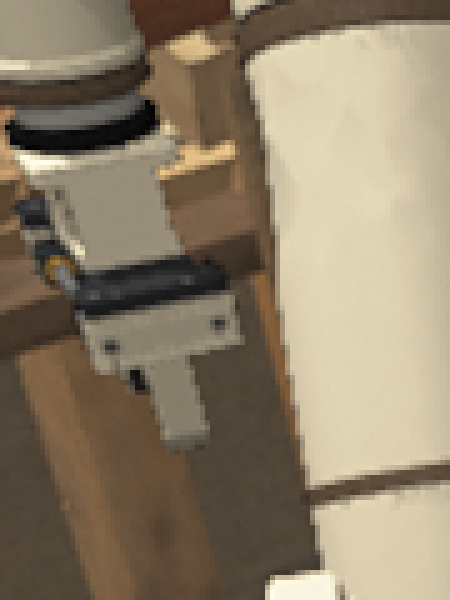

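Call:
jog_arm([
  {"dr": [0, 0, -9.2], "slide": [0, 0, -15], "hand": 0},
  {"dr": [0, 0, -9.2], "slide": [0, 0, -15], "hand": 0},
  {"dr": [0, 0, -9.3], "slide": [0, 0, -15], "hand": 0},
  {"dr": [0, 0, 0], "slide": [0, 0, 0], "hand": 0},
])

```text
time: 0.6
tcp_pos: [0.2186, 0.6127, 0.2724]
tool_rot: [-0.218, 3.134, 0.003]
ft_force: [0.0, -0.1, -0.1]
opening: 0.0567
```

```bash
cat >> h.py <<'E'
from scipy.spatial.transform import Rotation as Ro
def st():
    s=r.read_state();return s,np.array(s["tcp_pos"]),Ro.from_rotvec(s["tool_rot"])
def to(p):
    s,t,R=st();return np.round(R.inv().apply(np.array(p)-t)*1000,1)
def yawdir(psi):
    c,s=np.cos(psi),np.sin(psi);x=np.array([c,s,0]);y=np.array([-s,c,0]);z=np.array([0,0,1.]);return x,y,z
def tilted(psi,t=np.pi/4):
    x,y,z=yawdir(psi);tz=x*np.sin(t)-z*np.cos(t);return Ro.from_matrix(np.c_[np.cross(y,tz),y,tz])
E
python3 - <<'E'
from h import *
s,t,R=st();print(t,s["time"],s["opening"]);print(R.as_matrix().round(3));print(to([.40,.02,.27]))
E
```

```text
[0.21860796 0.61271385 0.27244749] 0.6 0.05666225512222106
[[-0.99  -0.139  0.   ]
 [-0.139  0.99   0.002]
 [-0.     0.002 -1.   ]]
[ -97.4 -612.1    1.5]
```

Call:
jog_arm([
  {"dr": [0, 0, 0], "slide": [-9, -40, 0], "hand": 0},
  {"dr": [0, 0, 0], "slide": [-9, -55, 0], "hand": 0},
  {"dr": [0, 0, 0], "slide": [-9, -55, 0], "hand": 0},
  {"dr": [0, 0, 0], "slide": [-9, -55, 0], "hand": 0},
  {"dr": [0, 0, 0], "slide": [-9, -55, 0], "hand": 0},
  {"dr": [0, 0, 0], "slide": [-9, -55, 0], "hand": 0},
  {"dr": [0, 0, 0], "slide": [-9, -55, 0], "hand": 0},
  {"dr": [0, 0, 0], "slide": [-9, -55, 0], "hand": 0},
  {"dr": [0, 0, 0], "slide": [-9, -40, 0], "hand": 0},
  {"dr": [0, 0, 0], "slide": [0, 0, 0], "hand": 0},
])

```text
time: 1.85
tcp_pos: [0.3643, 0.1598, 0.271]
tool_rot: [0.205, -3.134, 0.001]
ft_force: [0.4, 1.1, 0.7]
opening: 0.0004
```

```bash
python3 - <<'E'
from h import *
s,t,R=st();print(t,s["time"],s["opening"],s["qpos"]);print(R.as_matrix().round(3));print(to([.40,.02,.27]))
E
```

```text
[0.36429887 0.15983965 0.27098226] 1.85 0.000372829801906516 [-0.19062048 -0.0326883  -0.28275378  2.08210935 -0.00988253  1.09201897
  1.23273146]
[[-0.991 -0.13  -0.001]
 [-0.13   0.991 -0.001]
 [ 0.001 -0.001 -1.   ]]
[ -17.2 -143.3    1.1]
```

Call:
jog_arm([
  {"dr": [0, 0, 0], "slide": [-10, -48, 0], "hand": 0},
  {"dr": [0, 0, 0], "slide": [-10, -48, 0], "hand": 0},
  {"dr": [0, -5, 0], "slide": [-10, -47, 0], "hand": 0},
  {"dr": [0, -10, 0], "slide": [0, 0, 0], "hand": 0},
  {"dr": [0, -10, 0], "slide": [0, 0, 0], "hand": 0},
  {"dr": [0, 0, 0], "slide": [0, 0, 0], "hand": 0},
])

```text
time: 2.6
tcp_pos: [0.4088, 0.0258, 0.2672]
tool_rot: [-0.187, 2.707, 0.044]
ft_force: [-0.4, 0.3, 1.3]
opening: 0.0006
```

```bash
python3 - <<'E'
from h import *
s,t,R=st();print(t,s["time"],s["opening"],s["qpos"]);print(R.as_matrix().round(3))
cv2.imwrite("pics/s1.png",r.snapshot("scene")[...,::-1]);cv2.imwrite("pics/t1.png",r.snapshot("top")[...,::-1])
print(proj("scene",t),proj("top",t))
E
```

```text
[0.40876348 0.02578709 0.26717541] 2.6 0.0006307812698310716 [-0.02093552 -0.30276899 -0.07956115  2.38690001 -0.06924349  0.62911447
  1.65406601]
[[-0.901 -0.138  0.411]
 [-0.125  0.99   0.059]
 [-0.416  0.002 -0.91 ]]
[232.06682142 158.34120607] [246.53278692 237.77830464]
```

View pics/s1.png

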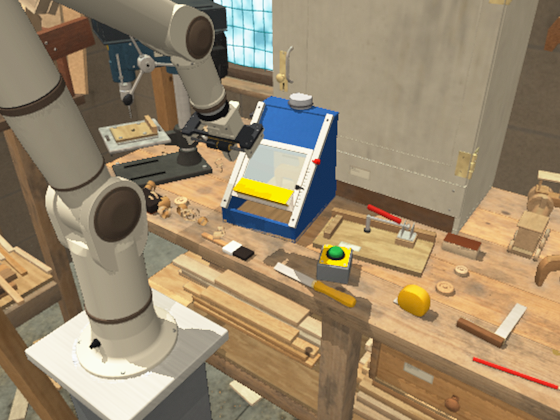

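View pics/t1.png

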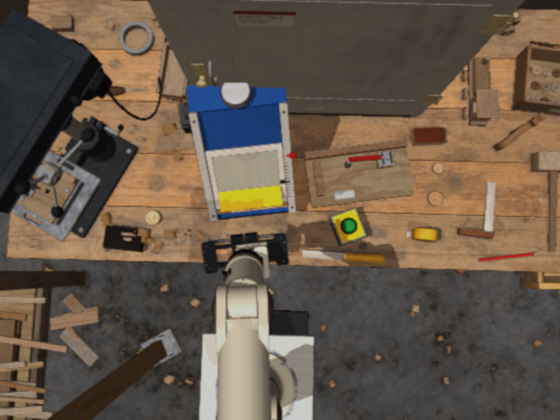

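```bash
python3 - <<'E'
from h import *
print(to([.455,.018,.13]))
a=cv2.imread("pics/s1.png")[110:220,180:300];cv2.imwrite("pics/c4.png",cv2.resize(a,(600,550),interpolation=0))
E
```

```text
[ 24.5 -14.3 145.6]
```

View pics/c4.png

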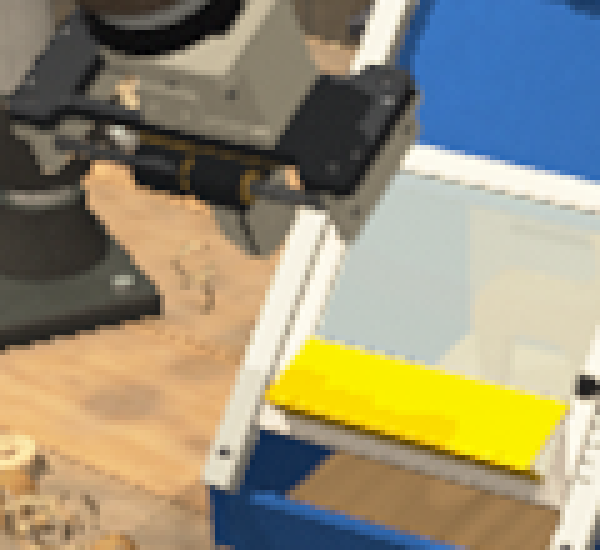

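Call:
jog_arm([
  {"dr": [0, 0, 0], "slide": [8, -4, 40], "hand": 0},
  {"dr": [0, 0, 0], "slide": [8, -5, 40], "hand": 0},
  {"dr": [0, 0, 0], "slide": [8, -5, 40], "hand": 0},
  {"dr": [0, -7, 0], "slide": [0, 0, 0], "hand": 0},
  {"dr": [0, -7, 0], "slide": [0, 0, 0], "hand": 0},
  {"dr": [0, -6, 0], "slide": [0, 0, 0], "hand": 0},
  {"dr": [0, 0, 0], "slide": [0, 0, 0], "hand": 0},
])

```text
time: 3.58
tcp_pos: [0.4622, 0.0196, 0.2389]
tool_rot: [-0.186, 2.573, 0.063]
ft_force: [-0.5, -0.2, -0.2]
opening: 0.0004
```

```bash
python3 - <<'E'
from h import *
s,t,R=st();print(t,s["time"],s["opening"],s["qpos"]);print(R.as_matrix().round(3))
cv2.imwrite("pics/s2.png",cv2.resize(r.snapshot("scene")[100:260,160:360,::-1],(800,640)[:2] if 0 else (750,600),interpolation=0));im=r.snapshot("top");cv2.imwrite("pics/t2.png",cv2.resize(im[140:280,170:330,::-1],(685,600),interpolation=0))
print(proj("scene",t),proj("top",t))
E
```

```text
[0.46217499 0.01962557 0.23887007] 3.575 0.0004461447304531894 [ 1.0979461  -0.29527694 -0.97322892  2.4181285  -0.88919245  0.47830239
  2.51324465]
[[-0.837 -0.146  0.527]
 [-0.12   0.989  0.083]
 [-0.534  0.006 -0.846]]
[247.9015527  161.27237589] [250.41986231 217.08654353]
```

View pics/s2.png

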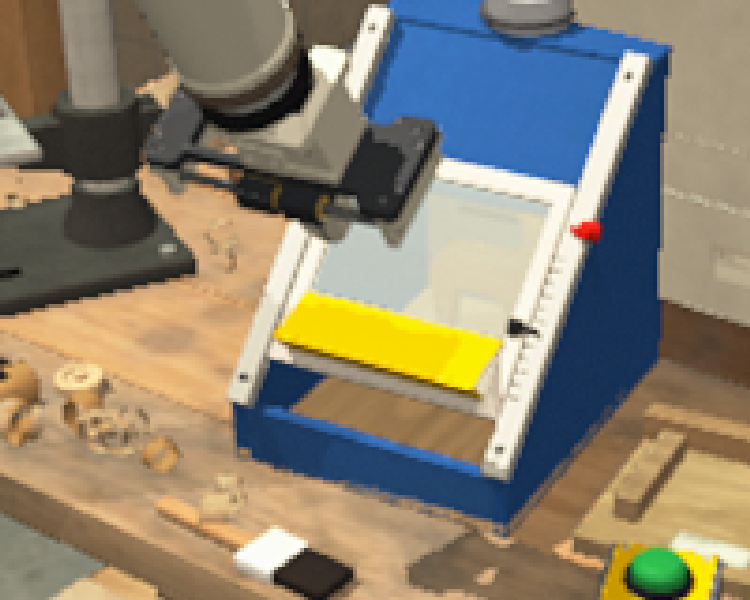

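View pics/t2.png

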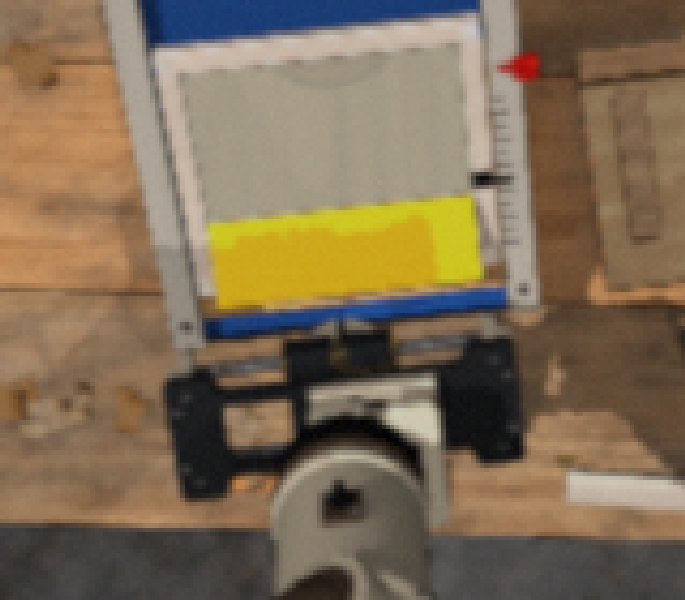

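```bash
cat > kin.py <<'E'
import numpy as np
from scipy.spatial.transform import Rotation as Ro
D=[([-0.96480621,0.50174153,-0.42680334,1.55133748,0.22078888,1.13832647,-0.21029975],[0.21829929,0.61156964,0.22579291],[-5.35699451e-01,-3.09521517,2.70965503e-03]),
([-0.19062048,-0.0326883,-0.28275378,2.08210935,-0.00988253,1.09201897,1.23273146],[0.36429887,0.15983965,0.27098226],[.205,-3.134,.001]),
([-0.02093552,-0.30276899,-0.07956115,2.38690001,-0.06924349,0.62911447,1.65406601],[0.40876348,0.02578709,0.26717541],[-.187,2.707,.044]),
([1.0979461,-0.29527694,-0.97322892,2.4181285,-0.88919245,0.47830239,2.51324465],[0.46217499,0.01962557,0.23887007],[-.186,2.573,.063])]
E
python3 - <<'E'
from kin import *
import itertools
# search joint axis pattern for orientation consistency: unknown signs on pitch/roll + fixed tool yaw & base yaw
best=[]
for pit in ("yyy","yxy","xyx","yyx","xxx"):
  for sg in itertools.product([1,-1],repeat=6):
    s=(1,)+sg
    axs=["z",pit[0],"z",pit[1],"z",pit[2],"z"]
    Rs=[]
    for q,p,rv in D:
        R=Ro.identity()
        for a,qq,k in zip(axs,q,s): R=R*Ro.from_euler(a,k*qq)
        Rs.append((R,Ro.from_rotvec(rv)))
    # T = B*R*C ; B=Rz(b): check z axis elevations and C,B const
    zz=[ (R.as_matrix()[2,2],T.as_matrix()[2,2]) for R,T in Rs]
    e=min(sum(abs(a-b) for a,b in zz),sum(abs(a+b) for a,b in zz))
    best.append((e,pit,s))
best.sort(key=lambda t:t[0]);print(best[:6])
for q,p,rv in D: print(Ro.from_rotvec(rv).as_matrix()[:,2])
E
```

```text
[(np.float64(0.00018045664804244854), 'yyy', (1, 1, 1, 1, 1, 1, 1)), (np.float64(0.00018045664804244854), 'yyy', (1, 1, -1, 1, -1, 1, 1)), (np.float64(0.00018045664804244854), 'yyy', (1, 1, -1, 1, -1, 1, -1)), (np.float64(0.00018045664804244854), 'yyy', (1, -1, 1, -1, 1, -1, 1)), (np.float64(0.00018045664804244854), 'yyy', (1, -1, -1, -1, -1, -1, 1)), (np.float64(0.00018045664804244854), 'yyy', (1, -1, -1, -1, -1, -1, -1))]
[-6.49630243e-04 -1.63843190e-03 -9.99998447e-01]
[-8.51486379e-04 -6.93859000e-04 -9.99999397e-01]
[ 0.4116816   0.05947447 -0.90938498]
[ 0.52733297  0.08330917 -0.84556461]
```

```bash
cat >> kin.py <<'E'
def chain(q,b):
    R=Ro.from_euler('z',b);o=[]
    for i,a in enumerate("zyzyzyz"):
        R=R*Ro.from_euler(a,q[i]);o.append(R)
    return o
E
python3 - <<'E'
from kin import *
from scipy.optimize import minimize_scalar
def fit(b,full=0,off=True):
    A=[];y=[]
    for q,p,rv in D:
        o=[x.as_matrix() for x in chain(q,b)]
        cols=[[0,0,1],o[1][:,2],o[3][:,2],o[5][:,2]]
        if off: cols+= [o[0][:,0],o[2][:,0],o[4][:,0]]
        A.append(np.array(cols).T);y.append(p)
    A=np.vstack(A);y=np.hstack(y);x,*_=np.linalg.lstsq(A,y,rcond=1e-6);e=A@x-y
    return (x,e) if full else (e@e)
for off in (False,True):
    bs=np.linspace(-np.pi,np.pi,721);b=bs[np.argmin([fit(t,0,off) for t in bs])]
    b=minimize_scalar(fit,bounds=(b-.02,b+.02),method='bounded',args=(0,off)).x
    x,e=fit(b,1,off);print(b,x.round(4),np.abs(e).max())
    for q,p,rv in D: print((chain(q,b)[6].inv()*Ro.from_rotvec(rv)).as_rotvec().round(4))
E
```

```text
2.4432771060698206 [-1.0618  1.1641  0.0932 -0.2731] 0.372833705656553
[-1.000e-04  1.000e-04  1.558e+00]
[-0.0009  0.0007  0.6112]
[ 0.536  -0.5365  0.4907]
[ 0.6921 -0.6925  0.4006]
2.7876180443359164 [-1.881   1.1966  0.1614 -0.4601 -0.576   0.0687 -0.7764] 0.23791295473898483
[-6.0000e-04  6.0000e-04  1.9023e+00]
[-1.100e-03  9.000e-04  9.556e-01]
[ 0.5916 -0.5922  0.8316]
[ 0.7671 -0.7674  0.7382]
```

```bash
python3 - <<'E'
from kin import *
import itertools
res=[]
for s in itertools.product([1,-1],repeat=7):
  s=np.array(s)
  for b in (np.pi/2*np.arange(4)):
    A=[];y=[];C=[]
    for q,p,rv in D:
        oo=chain(s*np.array(q),b);o=[x.as_matrix() for x in oo]
        C.append(oo[6].inv()*Ro.from_rotvec(rv))
        A.append(np.array([[0,0,1],o[1][:,2],o[3][:,2],o[5][:,2],o[0][:,0],o[2][:,0],o[4][:,0]]).T);y.append(p)
    ang=sum((C[0].inv()*c).magnitude() for c in C)
    A=np.vstack(A);y=np.hstack(y);x,*_=np.linalg.lstsq(A,y,rcond=1e-6);e=np.abs(A@x-y).max()
    res.append((ang,e,tuple(s),b,x.round(4),C[0].as_rotvec().round(3)))
res.sort(key=lambda t:t[0]+10*t[1])
for t in res[:4]: print(*t)
E
```

```text
0.0008156516228563496 0.024392586900999748 (np.int64(-1), np.int64(-1), np.int64(-1), np.int64(-1), np.int64(-1), np.int64(-1), np.int64(-1)) 3.141592653589793 [ 0.3515  0.5054  0.4261  0.3703 -0.0571  0.0077 -0.0246] [-0.    -0.    -1.571]
0.0008156516228565036 0.024392586900999852 (np.int64(-1), np.int64(1), np.int64(-1), np.int64(1), np.int64(-1), np.int64(1), np.int64(-1)) 0.0 [ 0.3515  0.5054  0.4261  0.3703  0.0571 -0.0077  0.0246] [ 0.    -0.     1.571]
1.9870955600704385 0.030616258556110276 (np.int64(-1), np.int64(-1), np.int64(-1), np.int64(-1), np.int64(-1), np.int64(-1), np.int64(-1)) 0.0 [-0.0384 -0.4678 -0.5297 -0.3861  0.094  -0.0916  0.1272] [0.003 0.003 1.571]
1.987095560070438 0.030616258556110443 (np.int64(-1), np.int64(1), np.int64(-1), np.int64(1), np.int64(-1), np.int64(1), np.int64(-1)) 3.141592653589793 [-0.0384 -0.4678 -0.5297 -0.3861 -0.094   0.0916 -0.1272] [ 0.003 -0.003 -1.571]
```

```bash
cat >> kin.py <<'E'
S=np.array([-1,1,-1,1,-1,1,-1])
def cols(q):
    o=[x.as_matrix() for x in chain(S*np.array(q),0)]
    c=[np.array([0,0,1.])]+[o[i][:,2] for i in(1,3,5)]+[o[i][:,0] for i in(0,1,2,3,4,5)]+[o[i][:,1] for i in(0,2,4)]
    return np.array(c).T
E
python3 - <<'E'
from kin import *
A=np.vstack([cols(d[0]) for d in D]);y=np.hstack([d[1] for d in D])
for lam in(1e-6,1e-4,1e-3):
    x0=np.array([.33,.45,.43,.3]+[0]*9)
    w=np.array([1]*4+[1]*9)*lam**.5
    x=np.linalg.solve(A.T@A+np.diag(w**2),A.T@y+w**2*x0);print(lam,x.round(3),np.abs(A@x-y).max())
E
```

```text
1e-06 [ 0.34   0.506  0.459  0.363  0.011 -0.011  0.011  0.003 -0.003  0.001
 -0.016 -0.011  0.   ] 2.808865316727971e-07
0.0001 [ 0.34   0.506  0.459  0.363  0.011 -0.011  0.011  0.003 -0.003  0.001
 -0.016 -0.011  0.   ] 2.7411368213742238e-05
0.001 [ 0.338  0.505  0.459  0.361  0.011 -0.011  0.011  0.001 -0.002  0.
 -0.016 -0.012  0.   ] 0.00026458325611378175
```

```bash
cat >> kin.py <<'E'
from scipy.optimize import least_squares
_A=np.vstack([cols(d[0]) for d in D]);_y=np.hstack([d[1] for d in D]);_x0=np.array([.34,.5,.46,.36]+[0]*9)
X=np.linalg.solve(_A.T@_A+1e-4*np.eye(13),_A.T@_y+1e-4*_x0)
LO=np.array([-2.88,-.31,-1.54,.2,-1.41,.19,-2.57]);HI=np.array([2.88,2.03,1.56,2.42,4.55,2.02,2.57])
def fk(q): return cols(q)@X, chain(S*np.array(q),0)[6]*Ro.from_euler('z',np.pi/2)
def ik(p,R,q0,reg=.02):
    def f(q):
        pp,RR=fk(q);return np.r_[(pp-p)*5,(R.inv()*RR).as_rotvec(),reg*(q-q0)]
    s=least_squares(f,np.clip(q0,LO+.02,HI-.02),bounds=(LO,HI));return s.x,np.linalg.norm(f(s.x)[:6])
E
python3 - <<'E'
from kin import *
psi=.14;x=np.array([np.cos(psi),np.sin(psi),0]);yb=np.array([-np.sin(psi),np.cos(psi),0]);z=np.array([0,0,1.])
nin=(x-z)/2**.5;up=(x+z)/2**.5
q0=np.array(D[2][0])
rng=np.random.default_rng(0)
lip=np.array([.503,.02,.10])
for a in (30,40,50,60):
  a_=np.radians(a);tz=np.cos(a_)*nin+np.sin(a_)*yb
  for name,xx in(("x+",up),("x-",-up),("y+",None),("y-",None)):
    if name[0]=="x": tx=xx;ty=np.cross(tz,tx)
    else: ty=up if name=="y+" else -up; tx=np.cross(ty,tz)
    R=Ro.from_matrix(np.c_[tx,ty,tz])
    best=None
    for k in range(6):
        qs=q0 if k==0 else rng.uniform(LO,HI)
        out=[]
        q=qs
        for d in (-12,30,75):
            q,e=ik(lip+yb*-.04+nin*.022+up*d/1000,R,q,.003);out.append((e,np.minimum(q-LO,HI-q).min(),q))
        sc=max(o[0] for o in out)
        m=min(o[1] for o in out)
        if best is None or (sc<.02)*m-(sc>.02)*sc>best[0]: best=((sc<.02)*m-(sc>.02)*sc,[o[2].round(2).tolist() for o in out],sc)
    print(a,name,round(best[0],3),round(best[2],3),best[1][0],best[1][2])
E
```

```text
30 x+ 0.0 0.0 [1.67, 1.71, -1.54, 2.28, 1.45, 0.75, -1.73] [1.52, 1.42, -1.54, 2.18, 1.22, 0.57, -1.72]
30 x- 0.0 0.0 [-0.42, 1.34, 1.25, 2.34, 4.29, 2.02, -2.47] [-0.3, 0.77, 0.96, 2.23, 4.55, 1.43, -2.57]
30 y+ 0.041 0.0 [1.56, 1.21, -1.24, 2.28, 0.84, 0.23, 0.29] [1.48, 1.15, -1.36, 2.18, 0.75, 0.32, 0.22]
30 y- 0.082 0.0 [-0.37, 1.2, 1.17, 2.34, 4.36, 1.88, -0.85] [-0.48, 1.1, 1.28, 2.24, 4.4, 1.81, -1.07]
40 x+ 0.264 0.0 [1.37, 1.0, -0.92, 2.16, -0.6, 0.47, 0.12] [1.27, 0.89, -0.96, 2.06, -0.64, 0.54, -0.02]
40 x- 0.212 0.0 [1.57, 1.32, -1.23, 2.15, 0.43, 0.45, 2.34] [1.47, 1.24, -1.33, 2.06, 0.36, 0.49, 2.25]
40 y+ 0.102 0.0 [0.75, 0.72, -0.17, 2.17, -1.31, 0.93, 2.25] [0.67, 0.62, -0.18, 2.08, -1.27, 0.95, 2.02]
40 y- 0.263 0.0 [1.31, 0.95, -0.84, 2.16, -0.75, 0.51, -1.32] [1.22, 0.83, -0.87, 2.06, -0.77, 0.58, -1.48]
50 x+ 0.404 0.0 [1.34, 1.09, -0.89, 2.02, -0.45, 0.69, 0.02] [1.26, 1.01, -0.94, 1.93, -0.5, 0.74, -0.1]
50 x- 0.0 0.0 [1.53, 1.38, -1.2, 2.01, 0.23, 0.66, 2.57] [1.43, 1.31, -1.28, 1.93, 0.16, 0.69, 2.48]
50 y+ 0.402 0.0 [1.26, 1.02, -0.77, 2.02, -0.62, 0.74, 1.74] [1.18, 0.93, -0.82, 1.93, -0.66, 0.8, 1.61]
50 y- 0.403 0.0 [1.32, 1.07, -0.86, 2.02, -0.49, 0.7, -1.51] [1.24, 0.99, -0.91, 1.93, -0.54, 0.75, -1.63]
60 x+ 0.538 0.0 [0.97, 0.98, -0.43, 1.88, -0.83, 1.1, 0.35] [0.91, 0.91, -0.46, 1.8, -0.87, 1.15, 0.21]
60 x- 0.03 0.0 [1.56, 1.74, -1.42, 1.87, 0.58, 1.0, 2.3] [1.44, 1.68, -1.51, 1.79, 0.52, 1.0, 2.23]
60 y+ 0.526 0.0 [1.34, 1.25, -0.95, 1.87, -0.25, 0.88, 1.44] [1.27, 1.18, -1.01, 1.79, -0.3, 0.92, 1.34]
60 y- 0.541 0.0 [1.04, 1.01, -0.52, 1.88, -0.76, 1.05, -1.27] [0.97, 0.94, -0.56, 1.8, -0.8, 1.1, -1.41]
```

```bash
python3 - <<'E'
from kin import *
psi=.14;x=np.array([np.cos(psi),np.sin(psi),0]);yb=np.array([-np.sin(psi),np.cos(psi),0]);z=np.array([0,0,1.])
nin=(x-z)/2**.5;up=(x+z)/2**.5
q0=np.array([1.0979461,-0.29527694,-0.97322892,2.4181285,-0.88919245,0.47830239,2.51324465])
rng=np.random.default_rng(0)
lip=np.array([.503,.02,.10])
for a in (-35,-45,-55):
  a_=np.radians(a);tz=np.cos(a_)*nin+np.sin(a_)*yb
  for name,xx in(("x+",up),("x-",-up),("y+",None),("y-",None)):
    if name[0]=="x": tx=xx;ty=np.cross(tz,tx)
    else: ty=up if name=="y+" else -up; tx=np.cross(ty,tz)
    R=Ro.from_matrix(np.c_[tx,ty,tz])
    best=None
    for k in range(8):
        qs=q0 if k==0 else rng.uniform(LO,HI)
        out=[];q=qs
        for d in (-12,30,75):
            q,e=ik(lip+yb*.06+nin*.022+up*d/1000,R,q,.003);out.append((e,np.minimum(q-LO,HI-q).min(),q))
        sc=max(o[0] for o in out); m=min(o[1] for o in out)
        v=(sc<.02)*m-(sc>.02)*sc
        if best is None or v>best[0]: best=(v,[o[2].round(2).tolist() for o in out],sc)
    print(a,name,round(best[0],3),round(best[2],3),best[1][0],best[1][2])
E
```

```text
-35 x+ 0.013 0.0 [-0.3, 0.74, -0.61, 2.35, 1.67, 1.33, 2.3] [-0.21, 0.61, -0.63, 2.24, 1.61, 1.25, 2.56]
-35 x- 0.081 0.0 [0.03, 1.0, -1.01, 2.34, 1.79, 1.7, -0.76] [0.14, 0.87, -1.09, 2.23, 1.76, 1.62, -0.53]
-35 y+ 0.081 0.0 [0.02, 0.98, -1.0, 2.34, 1.79, 1.69, -2.33] [0.13, 0.86, -1.07, 2.23, 1.75, 1.61, -2.1]
-35 y- 0.079 0.0 [-0.04, 0.92, -0.92, 2.34, 1.76, 1.6, 0.79] [0.07, 0.79, -0.99, 2.23, 1.71, 1.52, 1.02]
-45 x+ 0.155 0.0 [-1.83, 1.41, 1.19, 2.26, -0.56, 0.37, -2.26] [-1.73, 1.34, 1.31, 2.17, -0.47, 0.42, -2.18]
-45 x- 0.204 0.0 [-0.23, 0.93, -0.76, 2.22, 1.59, 1.63, -0.79] [-0.15, 0.8, -0.79, 2.12, 1.57, 1.59, -0.57]
-45 y+ 0.208 0.0 [-0.11, 1.03, -0.91, 2.21, 1.65, 1.78, -2.35] [-0.03, 0.91, -0.96, 2.12, 1.65, 1.73, -2.13]
-45 y- 0.18 0.0 [-0.97, 0.74, 0.1, 2.24, 1.32, 1.02, 0.82] [-0.91, 0.63, 0.13, 2.15, 1.29, 1.03, 1.05]
-55 x+ 0.023 0.0 [-1.9, 1.86, 1.41, 2.13, -0.94, 0.82, -2.0] [-1.75, 1.78, 1.54, 2.04, -0.86, 0.82, -1.92]
-55 x- 0.335 0.0 [-0.37, 0.97, -0.63, 2.08, 1.45, 1.68, -0.77] [-0.3, 0.86, -0.65, 1.99, 1.46, 1.68, -0.56]
-55 y+ 0.313 0.0 [-1.13, 0.87, 0.27, 2.11, 1.07, 1.05, -2.17] [-1.07, 0.77, 0.31, 2.02, 1.08, 1.09, -1.98]
-55 y- 0.329 0.0 [-0.67, 0.86, -0.27, 2.09, 1.3, 1.4, 0.84] [-0.62, 0.76, -0.25, 2.0, 1.3, 1.41, 1.04]
```

```bash
cat >> h.py <<'E'
psi=np.radians(8.);bx,yb,bz=yawdir(psi);nin=(bx-bz)/2**.5;up=(bx+bz)/2**.5
LIP=np.array([.5025,.022,.098])
a_=np.radians(-50);tz=np.cos(a_)*nin+np.sin(a_)*yb;RT=Ro.from_matrix(np.c_[-up,np.cross(tz,-up),tz])
TG=LIP+yb*.06+nin*.018-up*.025
E
python3 - <<'E'
from h import *
import kin
s,t,R=st()
print(RT.as_matrix().round(2)); PA=TG-tz*.14
print("TG",TG,"PA",PA); rv=(R.inv()*RT).as_rotvec(degrees=True);print("rot",rv,np.linalg.norm(rv))
print("slide",to([.38,.22,.30]), to(PA))
q=s["qpos"]
for p,RR in ((np.array([.38,.22,.30]),R),(np.array([.38,.22,.30]),RT),(PA,RT),(TG,RT),(TG+up*.1,RT)):
    q,e=kin.ik(p,RR,q,.003);print(q.round(2),round(e,4),np.minimum(q-kin.LO,kin.HI-q).min().round(2))
E
```

```text
[[-0.7   0.45  0.56]
 [-0.1   0.71 -0.7 ]
 [-0.71 -0.54 -0.45]]
TG [0.48924804 0.08072721 0.06759441] PA [0.41130879 0.17807376 0.13122714]
rot [ 50.52894296 -12.00513045   5.91625046] 52.27139995546799
slide [  9.3 208.7 -77.9] [ 77.9 161.3  77.9]
[-0.33 -0.31 -0.44  2.35  0.31  0.63  0.73] 0.0003 0.0
[-1.02  0.4  -0.29  2.02  0.89  1.64 -0.39] 0.0 0.38
[-0.98  0.7  -0.22  2.11  1.03  1.39 -0.67] 0.0 0.31
[-0.83  0.81 -0.1   2.18  1.29  1.21 -0.77] 0.0 0.24
[-0.76  0.68 -0.07  2.08  1.28  1.23 -0.52] 0.0 0.34
```

Call:
jog_arm([
  {"dr": [0, 0, 0], "slide": [2, 30, -26], "hand": 0},
  {"dr": [0, 0, 0], "slide": [2, 45, -26], "hand": 0},
  {"dr": [0, 0, 0], "slide": [2, 45, -26], "hand": 0},
  {"dr": [4, -1, 0.5], "slide": [2, 45, 0], "hand": 0},
  {"dr": [8, -2, 1], "slide": [2, 40, 0], "hand": 0},
  {"dr": [8, -2, 1], "slide": [0, 0, 0], "hand": 0},
  {"dr": [8, -2, 1], "slide": [0, 0, 0], "hand": 0},
  {"dr": [8, -2, 1], "slide": [0, 0, 0], "hand": 0},
  {"dr": [8, -2, 1], "slide": [0, 0, 0], "hand": 0},
  {"dr": [0, 0, 0], "slide": [0, 0, 0], "hand": 0},
])

```text
time: 4.92
tcp_pos: [0.4115, 0.0924, 0.2508]
tool_rot: [0.033, 2.475, -0.548]
ft_force: [-0.7, -0.3, 0.1]
opening: 0.0002
```

```bash
cat > rep.py <<'E'
from h import *
import sys
np.set_printoptions(precision=4,suppress=True)
s,t,R=st();print("t",s["time"],"tcp",t,"F",s["ft_force"],"q",s["qpos"].round(2))
print("rot err tool deg",(R.inv()*RT).as_rotvec(degrees=True).round(1)," to PA",to(TG-tz*.14)," to TG",to(TG))
l=t-LIP;print("rel lip: up %.1f y %.1f in %.1f"%tuple(1000*np.array([l@up,l@yb,l@nin])))
E
python3 rep.py
```

```text
t 4.925 tcp [0.4115 0.0924 0.2508] F [-0.7142 -0.3213  0.0584] q [ 0.8  -0.3  -1.52  2.36  0.66  0.73  0.32]
rot err tool deg [22.2 -9.1  6.2]  to PA [ 58.6 123.4  54.4]  to TG [ 40.   69.8 182.4]
rel lip: up 51.2 y 82.4 in -164.8
```

```bash
python3 - <<'E'
from h import *
print(to([.38,.30,.30]))
E
```

```text
[ -22.5  166.7 -135. ]
```

Call:
jog_arm([
  {"dr": [0, 0, 0], "slide": [-5, 34, -27], "hand": 0},
  {"dr": [0, 0, 0], "slide": [-5, 34, -27], "hand": 0},
  {"dr": [0, 0, 0], "slide": [-5, 34, -27], "hand": 0},
  {"dr": [0, 0, 0], "slide": [-5, 34, -27], "hand": 0},
  {"dr": [0, 0, 0], "slide": [-3, 34, -27], "hand": 0},
  {"dr": [0, 0, 0], "slide": [0, 0, 0], "hand": 0},
])

```text
time: 5.68
tcp_pos: [0.351, 0.2547, 0.3458]
tool_rot: [0.002, 2.49, -0.462]
ft_force: [-0.5, 0.2, 1.0]
opening: 0.0008
```

```bash
python3 rep.py; python3 -c "
from h import *
print(to([.38,.30,.30]))"
```

```text
t 5.675 tcp [0.351  0.2547 0.3458] F [-0.4644  0.2308  1.0414] q [ 0.51 -0.3  -1.53  2.07  0.46  1.11  0.34]
rot err tool deg [26.2 -9.1  5.9]  to PA [ 79.3   4.3 221.9]  to TG [ 61.2 -58.2 345.9]
rel lip: up 92.1 y 251.5 in -258.4
[-2.6 60.5 36.3]
```

```bash
python3 - <<'E'
from h import *
import kin
s,t,R=st()
print(to([.34,.48,.24])); q=s["qpos"];print(kin.fk(q)[0]-t)
for k in range(1,6):
    p=t+(np.array([.34,.48,.24])-t)*k/5; q,e=kin.ik(p,R,q,.05);print(q.round(2),e)
E
```

```text
[ 45.4 245.    0.6]
[-0.00089636  0.00016415 -0.00120861]
[ 0.51 -0.31 -1.54  2.08  0.42  1.02  0.34] 0.11156113033807116
[ 0.49 -0.31 -1.54  2.09  0.38  0.92  0.34] 0.23325435458869856
[ 0.48 -0.31 -1.54  2.11  0.33  0.81  0.36] 0.36048127149333753
[ 0.47 -0.31 -1.54  2.13  0.28  0.71  0.39] 0.4946925008379526
[ 0.47 -0.31 -1.54  2.15  0.21  0.61  0.44] 0.6373910037523232
```

```bash
python3 - <<'E'
from h import *
import kin
s,t,R=st();q0=s["qpos"]
# simulate DLS with stepwise targets and small reg
res=[]
import itertools
for p in itertools.product((.3,.45,.6),(-.3,0.,.25,.5),(.25,.4,.55)):
  for rn,Rt in (("cur",R),("vert",Ro.from_matrix(np.c_[[-1,0,0],[0,1,0],[0,0,-1.]])),("RT",RT)):
    q=q0.copy();em=0
    rv=(R.inv()*Rt).as_rotvec()
    for k in range(1,9):
        q,e=kin.ik(t+(np.array(p)-t)*k/8,R*Ro.from_rotvec(rv*k/8),q,.01);em=max(em,e)
    res.append((em,p,rn,q.round(2),np.minimum(q-kin.LO,kin.HI-q).min().round(2)))
res.sort(key=lambda t:-t[4] if t[0]<.02 else t[0]+1)
for x in res[:12]: print(*x)
E
```

```text
0.000168337291480184 (0.6, -0.3, 0.25) vert [ 0.7   0.52 -0.4   1.47  0.21  1.2   1.84] 0.73
7.824116321171449e-05 (0.6, 0.0, 0.25) vert [ 0.65  0.53 -0.96  1.64  0.46  1.21  1.16] 0.58
0.00011350860163342281 (0.6, 0.0, 0.4) vert [ 0.55  0.36 -0.81  1.43  0.26  1.46  1.31] 0.56
0.00020503365303134121 (0.6, -0.3, 0.4) vert [ 0.59  0.42 -0.25  1.25  0.1   1.48  1.92] 0.54
0.00027543201003420387 (0.45, -0.3, 0.25) vert [ 0.39  0.25  0.17  1.82 -0.05  1.08  2.15] 0.42
0.00011497182744646105 (0.45, 0.0, 0.25) vert [ 0.53  0.12 -0.63  2.    0.08  1.05  1.43] 0.42
6.163491496529727e-05 (0.3, 0.25, 0.25) vert [ 0.38 -0.01 -1.11  2.11 -0.01  1.04  0.84] 0.3
0.00013610181012980722 (0.45, 0.0, 0.4) vert [ 0.42 -0.01 -0.47  1.77 -0.01  1.38  1.52] 0.3
0.0002466781783285845 (0.6, -0.3, 0.4) cur [ 0.23 -0.01  0.14  1.96  0.22  0.5   1.78] 0.3
0.00015616741245856751 (0.45, 0.0, 0.55) vert [ 0.33 -0.02 -0.37  1.46 -0.01  1.71  1.52] 0.29
4.559847294476629e-05 (0.45, 0.25, 0.4) vert [ 0.47  0.28 -1.25  1.62  0.27  1.43  0.77] 0.29
7.872432396314384e-05 (0.45, 0.25, 0.55) vert [ 0.35  0.21 -1.12  1.31  0.19  1.73  0.84] 0.29
```

```bash
cat >> kin.py <<'E'
def leg(q,p,R,n=8,reg=.01):
    t,R0=fk(q);rv=(R0.inv()*R).as_rotvec();em=0;mm=9
    for k in range(1,n+1):
        q,e=ik(t+(np.array(p)-t)*k/n,R0*Ro.from_rotvec(rv*k/n),q,reg);em=max(em,e);mm=min(mm,np.minimum(q-LO,HI-q).min())
    return q,em,mm
E
python3 - <<'E'
from h import *
import kin
s,t,R=st();q0=s["qpos"]
V=Ro.from_matrix(np.c_[[-1,0,0],[0,1,0],[0,0,-1.]])
PA=TG-tz*.14
for w in ((.45,0,.4),(.6,0,.4),(.45,.1,.4),(.5,-.1,.4)):
  q1,e1,_=kin.leg(q0,w,V)
  for w2 in (None,(.40,.30,.35),(.35,.40,.30),(.30,.5,.25)):
    q=q1;e2=m2=0
    if w2: q,e2,m2=kin.leg(q,w2,V)
    for w3 in ((.38,.3,.3),(.36,.35,.25)):
      qa,e3,m3=kin.leg(q,w3,RT);qb,e4,m4=kin.leg(qa,PA,RT);qc,e5,m5=kin.leg(qb,TG,RT);qd,e6,m6=kin.leg(qc,TG+.1*up,RT)
      print(w,w2,w3,np.round([e1,e2,e3,e4,e5,e6,m2,m3,m4,m5,m6],2),qc.round(2))
E
```

```text
(0.45, 0, 0.4) None (0.38, 0.3, 0.3) [0.   0.   0.   0.   0.   0.   0.   0.08 0.12 0.25 0.26] [-0.45  0.9  -0.54  2.17  1.45  1.53 -0.82]
(0.45, 0, 0.4) None (0.36, 0.35, 0.25) [0.   0.   0.   0.   0.   0.   0.   0.09 0.13 0.25 0.26] [-0.49  0.88 -0.5   2.17  1.43  1.49 -0.81]
(0.45, 0, 0.4) (0.4, 0.3, 0.35) (0.38, 0.3, 0.3) [0.   0.   0.   0.   0.   0.   0.29 0.16 0.2  0.25 0.26] [-0.57  0.85 -0.4   2.17  1.4   1.42 -0.81]
(0.45, 0, 0.4) (0.4, 0.3, 0.35) (0.36, 0.35, 0.25) [0.   0.   0.   0.   0.   0.   0.29 0.16 0.2  0.25 0.26] [-0.6   0.84 -0.36  2.17  1.38  1.39 -0.8 ]
(0.45, 0, 0.4) (0.35, 0.4, 0.3) (0.38, 0.3, 0.3) [0.   0.   0.   0.   0.   0.   0.28 0.19 0.23 0.25 0.26] [-0.62  0.84 -0.35  2.17  1.38  1.38 -0.8 ]
(0.45, 0, 0.4) (0.35, 0.4, 0.3) (0.36, 0.35, 0.25) [0.   0.   0.   0.   0.   0.   0.28 0.19 0.23 0.25 0.26] [-0.65  0.83 -0.31  2.17  1.36  1.35 -0.8 ]
(0.45, 0, 0.4) (0.3, 0.5, 0.25) (0.38, 0.3, 0.3) [0.   0.   0.   0.   0.   0.   0.27 0.22 0.26 0.25 0.26] [-0.68  0.83 -0.28  2.17  1.35  1.33 -0.79]
(0.45, 0, 0.4) (0.3, 0.5, 0.25) (0.36, 0.35, 0.25) [0.   0.   0.   0
[... 2959 characters left out ...]
.   0.   0.   0.   0.34 0.17 0.21 0.25 0.26] [-0.62  0.84 -0.34  2.17  1.38  1.38 -0.8 ]
(0.5, -0.1, 0.4) (0.35, 0.4, 0.3) (0.38, 0.3, 0.3) [0.   0.   0.   0.   0.   0.   0.32 0.19 0.23 0.25 0.26] [-0.63  0.84 -0.33  2.17  1.37  1.37 -0.8 ]
(0.5, -0.1, 0.4) (0.35, 0.4, 0.3) (0.36, 0.35, 0.25) [0.   0.   0.   0.   0.   0.   0.32 0.19 0.24 0.25 0.26] [-0.67  0.83 -0.29  2.17  1.36  1.34 -0.8 ]
(0.5, -0.1, 0.4) (0.3, 0.5, 0.25) (0.38, 0.3, 0.3) [0.   0.   0.   0.   0.   0.   0.32 0.23 0.27 0.25 0.26] [-0.69  0.82 -0.26  2.17  1.35  1.32 -0.79]
(0.5, -0.1, 0.4) (0.3, 0.5, 0.25) (0.36, 0.35, 0.25) [0.   0.   0.   0.   0.   0.   0.32 0.23 0.27 0.24 0.26] [-0.73  0.82 -0.22  2.18  1.33  1.29 -0.79]
```

```bash
cat >> h.py <<'E'
V=Ro.from_matrix(np.c_[[-1,0,0],[0,1,0],[0,0,-1.]])
def plan(p,Rt,n,ramp=True):
    s,t,R=st();d=np.array(p)-t;rv=(R.inv()*Rt).as_rotvec()
    print("rot/row",np.degrees(rv/n).round(1))
    for k in range(n): print((R*Ro.from_rotvec(rv*k/n)).inv().apply(d/n*1000).round(0).tolist())
E
python3 -c "
from h import *
plan([.45,.05,.40],V,6)"
```

```text
rot/row [-3.4  5.8 -0. ]
[-15.0, -33.0, 14.0]
[-16.0, -34.0, 10.0]
[-17.0, -34.0, 6.0]
[-18.0, -35.0, 2.0]
[-18.0, -35.0, -1.0]
[-17.0, -35.0, -5.0]
```

Call:
jog_arm([
  {"dr": [-3.4, 5.8, 0], "slide": [-15, -33, 14], "hand": 0},
  {"dr": [-3.4, 5.8, 0], "slide": [-16, -34, 10], "hand": 0},
  {"dr": [-3.4, 5.8, 0], "slide": [-17, -34, 6], "hand": 0},
  {"dr": [-3.4, 5.8, 0], "slide": [-18, -35, 2], "hand": 0},
  {"dr": [-3.4, 5.8, 0], "slide": [-18, -35, -1], "hand": 0},
  {"dr": [-3.4, 5.8, 0], "slide": [-17, -35, -5], "hand": 0},
  {"dr": [0, 0, 0], "slide": [0, 0, 0], "hand": 0},
])

```text
time: 6.55
tcp_pos: [0.4445, 0.0503, 0.4009]
tool_rot: [0.031, 3.109, -0.037]
ft_force: [1.1, 0.9, -0.2]
opening: 0.0003
```

```bash
python3 rep.py; python3 -c "
from h import *
plan([.35,.40,.31],V,8)"
```

```text
t 6.55 tcp [0.4445 0.0503 0.4009] F [ 1.0823  0.9118 -0.2399] q [ 0.25 -0.04 -0.43  1.8   0.01  1.36  1.37]
rot err tool deg [ 42.5 -43.5  11.2]  to PA [ 44.4 133.4 265.3]  to TG [-33.3  39.1 333.8]
rel lip: up 176.4 y 36.1 in -252.0
rot/row [-0.2  0.2 -0.1]
[13.0, 44.0, 10.0]
[13.0, 44.0, 10.0]
[13.0, 44.0, 10.0]
[13.0, 44.0, 10.0]
[12.0, 44.0, 11.0]
[12.0, 44.0, 11.0]
[12.0, 44.0, 11.0]
[12.0, 44.0, 11.0]
```

Call:
jog_arm([
  {"dr": [0, 0, 0], "slide": [13, 40, 10], "hand": 0},
  {"dr": [0, 0, 0], "slide": [13, 44, 10], "hand": 0},
  {"dr": [0, 0, 0], "slide": [13, 44, 10], "hand": 0},
  {"dr": [0, 0, 0], "slide": [13, 44, 10], "hand": 0},
  {"dr": [0, 0, 0], "slide": [13, 44, 10], "hand": 0},
  {"dr": [0, 0, 0], "slide": [13, 44, 10], "hand": 0},
  {"dr": [0, 0, 0], "slide": [13, 44, 10], "hand": 0},
  {"dr": [0, 0, 0], "slide": [0, 20, 10], "hand": 0},
  {"dr": [0, 0, 0], "slide": [0, 0, 0], "hand": 0},
])

```text
time: 7.68
tcp_pos: [0.3556, 0.3798, 0.3097]
tool_rot: [0.008, 3.107, -0.04]
ft_force: [0.7, -1.1, -0.1]
opening: 0.0001
```

```bash
python3 rep.py; python3 -c "
from h import *
plan([.36,.32,.28],RT,8)"
```

```text
t 7.675 tcp [0.3556 0.3798 0.3097] F [ 0.7025 -1.0955 -0.0597] q [-0.2   0.24 -0.81  1.77  0.23  1.22  0.49]
rot err tool deg [ 42.7 -43.1  11.9]  to PA [ -50.6 -196.7  185.4]  to TG [-126.8 -291.9  254.2]
rel lip: up 82.0 y 374.7 in -217.3
rot/row [ 5.3 -5.4  1.5]
[-0.0, -7.0, 4.0]
[-0.0, -7.0, 5.0]
[0.0, -6.0, 5.0]
[0.0, -6.0, 6.0]
[1.0, -5.0, 6.0]
[1.0, -5.0, 7.0]
[2.0, -4.0, 7.0]
[2.0, -4.0, 7.0]
```

Call:
jog_arm([
  {"dr": [5.3, -5.4, 1.5], "slide": [0, -7, 4], "hand": 0},
  {"dr": [5.3, -5.4, 1.5], "slide": [0, -7, 5], "hand": 0},
  {"dr": [5.3, -5.4, 1.5], "slide": [0, -6, 5], "hand": 0},
  {"dr": [5.3, -5.4, 1.5], "slide": [0, -6, 6], "hand": 0},
  {"dr": [5.3, -5.4, 1.5], "slide": [1, -5, 6], "hand": 0},
  {"dr": [5.3, -5.4, 1.5], "slide": [1, -5, 7], "hand": 0},
  {"dr": [5.3, -5.4, 1.5], "slide": [2, -4, 7], "hand": 0},
  {"dr": [5.3, -5.4, 1.5], "slide": [2, -4, 7], "hand": 0},
  {"dr": [0, 0, 0], "slide": [0, 0, 0], "hand": 0},
])

```text
time: 8.8
tcp_pos: [0.3614, 0.3195, 0.2799]
tool_rot: [0.266, 2.168, -0.933]
ft_force: [0.7, 0.6, 0.2]
opening: 0.0003
```

```bash
python3 rep.py; python3 -c "
from h import *
plan(TG-tz*.14,RT,6)"
```

```text
t 8.8 tcp [0.3614 0.3195 0.2799] F [0.7475 0.5856 0.2286] q [-0.9   0.62 -0.59  1.8   0.95  1.85 -0.5 ]
rot err tool deg [ 0.1 -0.  -0.1]  to PA [ 84.1   1.7 193.7]  to TG [ 84.1   1.6 333.7]
rel lip: up 59.2 y 314.3 in -198.1
rot/row [ 0. -0. -0.]
[14.0, 0.0, 32.0]
[14.0, 0.0, 32.0]
[14.0, 0.0, 32.0]
[14.0, 0.0, 32.0]
[14.0, 0.0, 32.0]
[14.0, 0.0, 32.0]
```

Call:
jog_arm([
  {"dr": [0, 0, 0], "slide": [10, 0, 30], "hand": 0},
  {"dr": [0, 0, 0], "slide": [14, 0, 33], "hand": 0},
  {"dr": [0, 0, 0], "slide": [14, 0, 33], "hand": 0},
  {"dr": [0, 0, 0], "slide": [14, 0, 33], "hand": 0},
  {"dr": [0, 0, 0], "slide": [14, 0, 33], "hand": 0},
  {"dr": [0, 0, 0], "slide": [18, 2, 32], "hand": 0},
  {"dr": [0, 0, 0], "slide": [0, 0, 0], "hand": 0},
])

```text
time: 9.68
tcp_pos: [0.4128, 0.1767, 0.1327]
tool_rot: [0.275, 2.17, -0.932]
ft_force: [-0.1, -0.5, 1.1]
opening: 0.0002
```

```bash
cat > look.py <<'E'
from h import *
import sys
n=sys.argv[1]
a=r.snapshot("scene");b=r.snapshot("top")
np.savez(f"pics/{n}.npz",a=a,b=b)
A=cv2.resize(a[100:250,190:350,::-1],(640,600),interpolation=cv2.INTER_CUBIC);cv2.imwrite(f"pics/{n}s.png",A)
B=cv2.resize(b[100:260,120:300,::-1],(675,600),interpolation=cv2.INTER_CUBIC);cv2.imwrite(f"pics/{n}t.png",B)
s,t,R=st();ps=proj("scene",t);pt=proj("top",t);print("tcp px scene",ps,"crop",(ps-[190,100])*4,"top",pt,"crop",(pt-[120,100])*3.75)
E
python3 rep.py; python3 look.py L1
```

```text
t 9.675 tcp [0.4128 0.1767 0.1327] F [-0.1236 -0.5118  1.0985] q [-0.76  0.74 -0.49  2.1   1.12  1.55 -0.74]
rot err tool deg [-0.  -0.2 -0.5]  to PA [ 2.   1.1 -1.1]  to TG [  1.4   1.2 138.9]
rel lip: up -23.0 y 165.7 in -72.1
tcp px scene [193.36947811 186.84365333] crop [ 13.47791244 347.37461331] top [192.12990772 237.91210522] crop [270.48715396 517.17039459]
```

View pics/L1s.png

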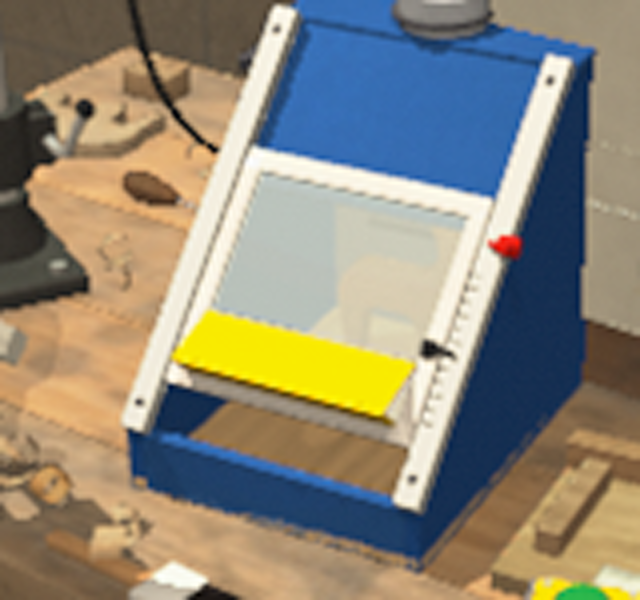

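View pics/L1t.png

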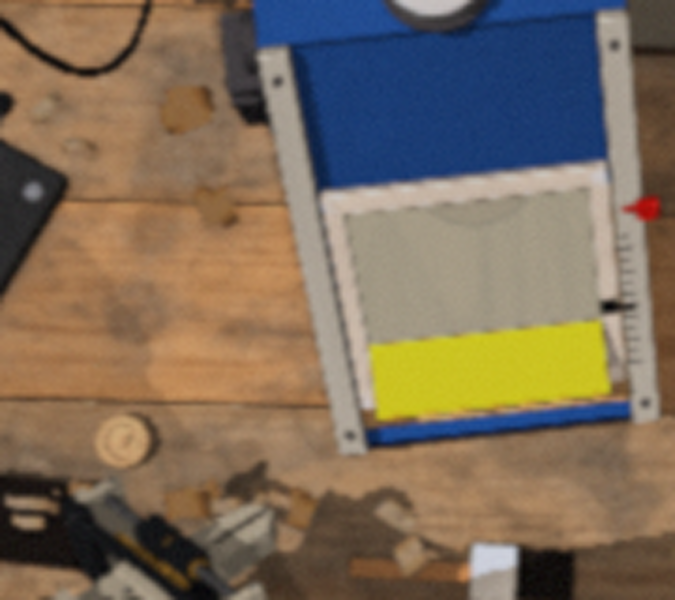

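```bash
python3 - <<'E'
from h import *
np.set_printoptions(precision=4,suppress=True)
for nm,ps,pt in(("L",(190+175/4,100+358/4),(220,211.5)),("R",(190+388/4,100+420/4),(282.9,205.3))):
    print(nm,plane("scene",ps,.098),plane("top",pt,.098),tri(ps,pt))
print(LIP+yb*.085,LIP-yb*.085)
E
```

```text
L [0.5128 0.12   0.098 ] [0.4895 0.1124 0.098 ] (array([0.4911, 0.1071, 0.1122]), [4.8, 4.8])
R [ 0.5312 -0.0557  0.098 ] [ 0.5108 -0.0604  0.098 ] (array([ 0.512 , -0.0638,  0.1101]), [4.3, 4.3])
[0.4907 0.1062 0.098 ] [ 0.5143 -0.0622  0.098 ]
```

Call:
jog_arm([
  {"dr": [0, 0, 0], "slide": [0, 0, 30], "hand": 0},
  {"dr": [0, 0, 0], "slide": [0, 0, 35], "hand": 0},
  {"dr": [0, 0, 0], "slide": [1, 1, 30], "hand": 0},
  {"dr": [0, 0, 0], "slide": [0, 0, 10], "hand": 0},
  {"dr": [0, 0, 0], "slide": [0, 0, 0], "hand": 0},
])

```text
time: 10.4
tcp_pos: [0.4707, 0.1081, 0.0839]
tool_rot: [0.274, 2.169, -0.926]
ft_force: [-0.0, -0.3, -0.5]
opening: 0.0005
```

```bash
python3 rep.py; python3 look.py L2
```

```text
t 10.4 tcp [0.4707 0.1081 0.0839] F [-0.0039 -0.3034 -0.4767] q [-0.65  0.81 -0.4   2.16  1.31  1.42 -0.79]
rot err tool deg [ 0.2 -0.2 -0.6]  to PA [   1.5   -2.1 -103.2]  to TG [ 1.1 -2.6 36.8]
rel lip: up -23.7 y 89.7 in -3.8
tcp px scene [227.36888133 201.00624993] crop [149.47552532 404.02499973] top [221.51474809 218.91535603] crop [380.68030532 445.93258513]
```

View pics/L2s.png

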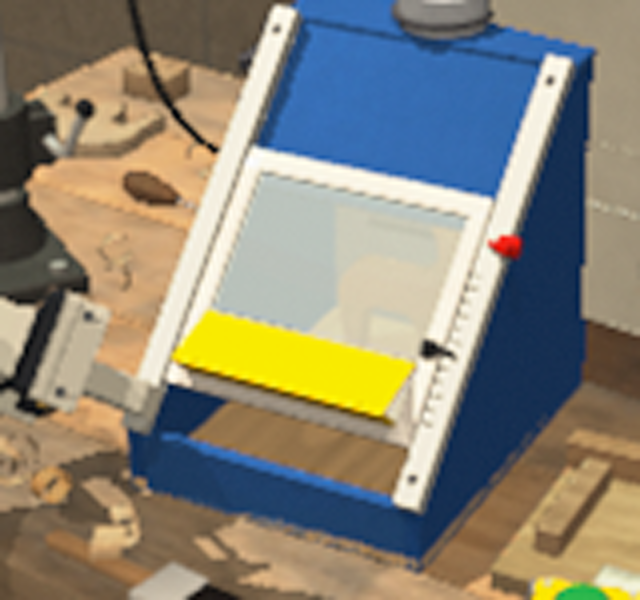

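View pics/L2t.png

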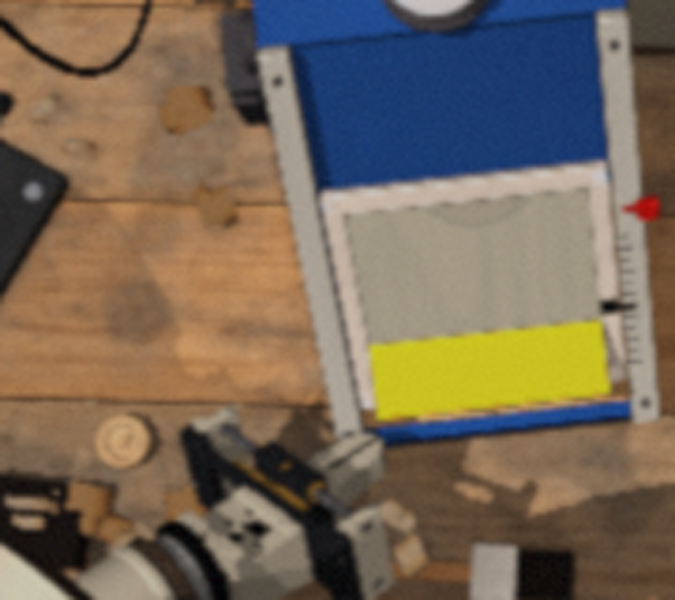

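Call:
jog_arm([
  {"dr": [0, 0, 0], "slide": [-9, -2, 0], "hand": 0},
  {"dr": [0, 0, 0], "slide": [0, 0, 18], "hand": 0},
  {"dr": [0, 0, 0], "slide": [0, 0, 17], "hand": 0},
  {"dr": [0, 0, 0], "slide": [0, 0, 0], "hand": 0},
])

```text
time: 11.0
tcp_pos: [0.4954, 0.0796, 0.0742]
tool_rot: [0.275, 2.169, -0.933]
ft_force: [-0.1, 0.2, -0.2]
opening: 0.0005
```

```bash
python3 rep.py; python3 look.py L3
```

```text
t 11.0 tcp [0.4954 0.0796 0.0742] F [-0.0521  0.2479 -0.2079] q [-0.6   0.82 -0.35  2.16  1.38  1.38 -0.78]
rot err tool deg [-0.1 -0.2 -0.5]  to PA [   9.4    1.4 -141.2]  to TG [ 8.9  1.5 -1.2]
rel lip: up -16.1 y 58.0 in 17.5
tcp px scene [240.50725661 203.02319793] crop [202.02902642 412.09279174] top [232.01768282 210.68778503] crop [420.06631058 415.07919388]
```

View pics/L3s.png

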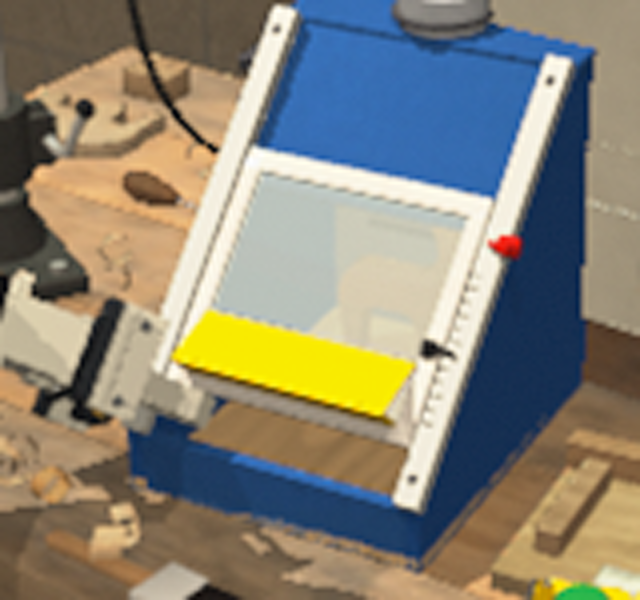

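View pics/L3t.png

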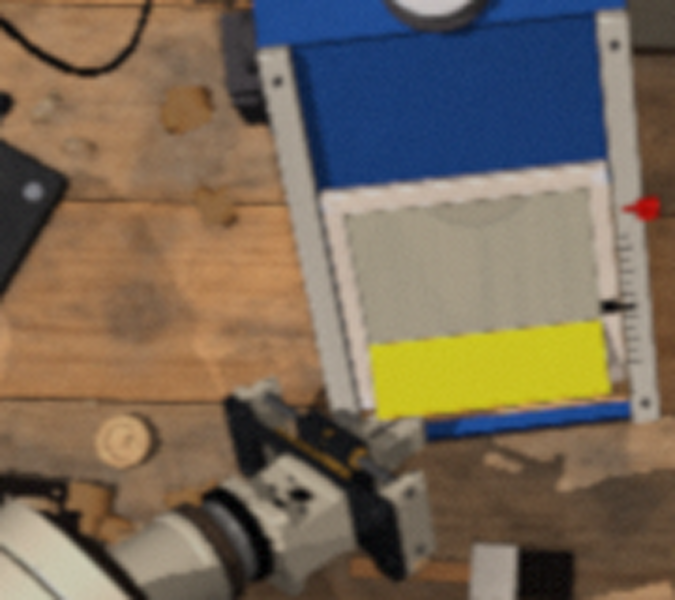

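Call:
jog_arm([
  {"dr": [0, 0, 0], "slide": [-4, 0, 0], "hand": 0},
  {"dr": [0, 0, 0], "slide": [-4, 0, 0], "hand": 0},
  {"dr": [0, 0, 0], "slide": [-4, 0, 0], "hand": 0},
  {"dr": [0, 0, 0], "slide": [-4, 0, 0], "hand": 0},
])

```text
time: 11.6
tcp_pos: [0.5065, 0.0841, 0.086]
tool_rot: [0.272, 2.17, -0.927]
ft_force: [-1.8, -0.5, -3.1]
opening: 0.0004
```

```bash
python3 rep.py
```

```text
t 11.6 tcp [0.5065 0.0841 0.086 ] F [-1.8282 -0.5466 -3.0999] q [-0.59  0.8  -0.35  2.15  1.37  1.38 -0.74]
rot err tool deg [ 0.2 -0.2 -0.5]  to PA [  25.9    0.1 -138.8]  to TG [25.5 -0.4  1.2]
rel lip: up 0.5 y 61.0 in 17.4
```

Call:
jog_arm([
  {"dr": [0, 0, 0], "slide": [-5, 0, 0], "hand": 0},
  {"dr": [0, 0, 0], "slide": [-6, 0, 0], "hand": 0},
  {"dr": [0, 0, 0], "slide": [-6, 0, 0], "hand": 0},
  {"dr": [0, 0, 0], "slide": [-6, 0, 0], "hand": 0},
  {"dr": [0, 0, 0], "slide": [-6, 0, 0], "hand": 0},
  {"dr": [0, 0, 0], "slide": [-6, 0, 0], "hand": 0},
  {"dr": [0, 0, 0], "slide": [-5, 0, 0], "hand": 0},
  {"dr": [0, 0, 0], "slide": [0, 0, 0], "hand": 0},
])

```text
time: 12.6
tcp_pos: [0.5351, 0.0869, 0.1155]
tool_rot: [0.274, 2.167, -0.929]
ft_force: [0.2, -0.4, -0.1]
opening: 0.0003
```

```bash
python3 rep.py; python3 look.py L4
```

```text
t 12.6 tcp [0.5351 0.0869 0.1155] F [ 0.2363 -0.4373 -0.1413] q [-0.56  0.74 -0.35  2.11  1.37  1.38 -0.64]
rot err tool deg [ 0.1 -0.1 -0.6]  to PA [  66.7    0.6 -139.4]  to TG [66.6  0.4  0.6]
rel lip: up 41.6 y 59.7 in 16.9
tcp px scene [247.27762816 184.47537666] crop [229.11051262 337.90150665] top [229.33709464 194.50980157] crop [410.0141049 354.4117559]
```

View pics/L4s.png

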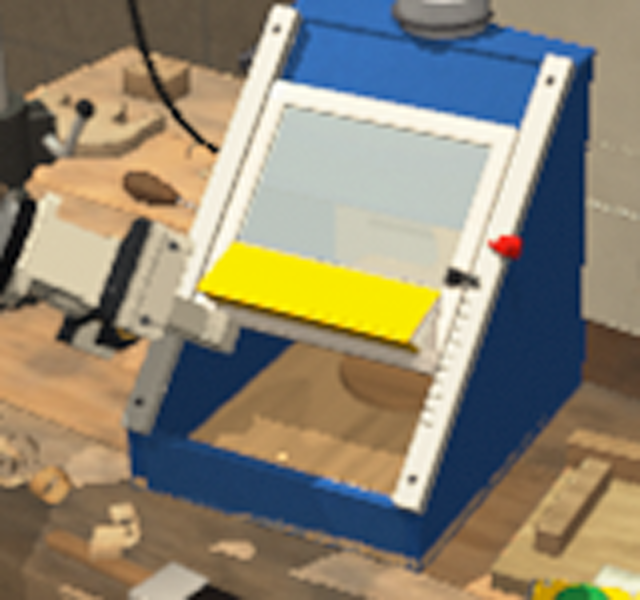

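View pics/L4t.png

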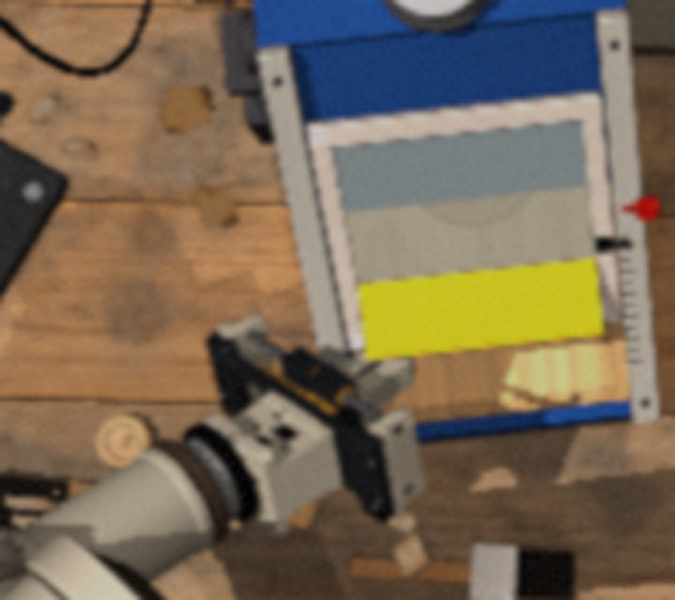

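```bash
cat > meas.py <<'E'
from h import *
import sys
np.set_printoptions(precision=4,suppress=True)
z=np.load(f"pics/{sys.argv[1]}.npz")
out={}
for n,im in(("scene",z["a"]),("top",z["b"])):
    im=im.astype(float)
    roi={"scene":(295,130,330,215),"top":(275,140,305,200)}[n]
    x0,y0,x1,y1=roi;c=im[y0:y1,x0:x1]
    red=np.clip(c[...,0]-np.maximum(c[...,1],c[...,2])-60,0,None)
    gray=c.max(2);sat=c.max(2)-c.min(2)
    dark=np.where((sat<45),np.clip(110-gray,0,None),0)
    for k,w in(("clip",red),("ptr",dark)):
        m=(w>0).astype('uint8');nn,l,s,ce=cv2.connectedComponentsWithStats(m,connectivity=8)
        i=max(range(1,nn),key=lambda i:(w*(l==i)).sum());W=w*(l==i)
        yy,xx=np.mgrid[y0:y1,x0:x1];cx=(W*xx).sum()/W.sum();cy=(W*yy).sum()/W.sum()
        # tip: weighted mean row in the extreme column(s)
        print(n,k,"n",s[i,4],"c %.2f %.2f"%(cx,cy),"bbox",s[i,:4]+[x0,y0,0,0])
        out[n,k]=(cx,cy)
    big=cv2.resize(im[y0:y1,x0:x1,::-1].astype('uint8'),None,fx=9 if n=="scene" else 10,fy=9 if n=="scene" else 10,interpolation=cv2.INTER_NEAREST)
    cv2.imwrite(f"pics/{sys.argv[1]}_{n}_z.png",big[:600])
P={k:tri(out["scene",k],out["top",k]) for k in("clip","ptr")}
for k in P: print(k,*P[k])
d=P["clip"][0]-P["ptr"][0];print("clip-ptr up %.1f y %.1f out %.1f"%tuple(1000*np.array([d@up,d@yb,-d@nin])))
E
for i in L1 L3 L4; do echo $i; python3 meas.py $i; done
```

```text
L1
scene clip n 32 c 316.21 160.72 bbox [312 159   8   5]
scene ptr n 72 c 309.38 186.46 bbox [300 164  19  51]
top clip n 46 c 292.02 155.11 bbox [286 152  10   7]
top ptr n 162 c 299.07 149.95 bbox [291 140  14  18]
clip [ 0.6309 -0.0822  0.2003] [1.5, 1.5]
ptr [ 0.6479 -0.0819  0.1154] [24.5, 24.5]
clip-ptr up 48.1 y 2.1 out 71.9
L3
scene clip n 32 c 316.21 160.72 bbox [312 159   8   5]
scene ptr n 72 c 309.36 186.53 bbox [300 164  19  51]
top clip n 46 c 292.02 155.12 bbox [286 152  10   7]
top ptr n 171 c 299.15 149.92 bbox [291 140  14  21]
clip [ 0.6309 -0.0822  0.2003] [1.5, 1.5]
ptr [ 0.648  -0.082   0.1152] [24.6, 24.6]
clip-ptr up 48.2 y 2.2 out 72.1
L4
scene clip n 32 c 316.22 160.73 bbox [312 159   8   5]
scene ptr n 71 c 309.10 187.16 bbox [300 164  18  51]
top clip n 46 c 292.02 155.12 bbox [286 152  10   7]
top ptr n 162 c 299.02 149.94 bbox [291 140  14  18]
clip [ 0.6309 -0.0822  0.2003] [1.5, 1.5]
ptr [ 0.6482 -0.0814  0.1129] [25.0, 25.0]
clip-ptr up 49.6 y 1.6 out 73.9
```

```bash
python3 - <<'E'
import cv2,numpy as np
a=cv2.imread("pics/L4_scene_z.png");b=cv2.imread("pics/L4_top_z.png");print(a.shape,b.shape)
h=600;c=np.zeros((600,a.shape[1]+b.shape[1]+10,3),np.uint8);c[:a.shape[0],:a.shape[1]]=a;c[:b.shape[0],a.shape[1]+10:]=b;cv2.imwrite("pics/L4z.png",c)
E
```

```text
(600, 315, 3) (600, 300, 3)
```

View pics/L4z.png

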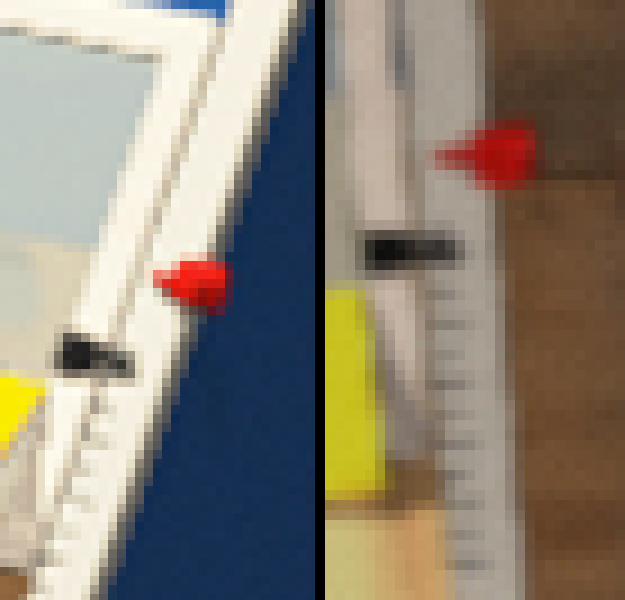

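```bash
cat > meas2.py <<'E'
from h import *
import sys
np.set_printoptions(precision=4,suppress=True)
def tips(name,gs,gt):
    z=np.load(f"pics/{name}.npz");o={}
    for n,im,g in(("scene",z["a"],gs),("top",z["b"],gt)):
        im=im.astype(float)
        for k in("ptr","clip"):
            if k=="ptr":
                gx,gy=g;x0,x1,y0,y1=int(gx-9),int(gx+2),int(gy-6),int(gy+6)
                c=im[y0:y1,x0:x1];w=np.clip(120-c.max(2),0,None)*(c.max(2)-c.min(2)<60)
            else:
                x0,x1,y0,y1={"scene":(310,322,154,168),"top":(283,297,148,163)}[n]
                c=im[y0:y1,x0:x1];w=np.clip(c[...,0]-np.maximum(c[...,1],c[...,2])-40,0,None)
            nn,l,s,ce=cv2.connectedComponentsWithStats((w>0).astype('uint8'))
            i=max(range(1,nn),key=lambda i:(w*(l==i)).sum());w=w*(l==i)
            yy,xx=np.mgrid[y0:y1,x0:x1];cols=w.sum(0)
            v=np.where(cols>0.1*cols.max())[0];rows=(w*yy).sum(0)/np.maximum(cols,1e-9)
            # centreline fit over columns
            f=np.polyfit(v+x0,rows[v],1,w=np.sqrt(cols[v]))
            tx=(v.max()+x0 if k=="ptr" else v.min()+x0)
            o[n,k]=(tx,np.polyval(f,tx)); o[n,k+"c"]=((w*xx).sum()/w.sum(),(w*yy).sum()/w.sum())
            print(n,k,"tip",np.round(o[n,k],2),"cen",np.round(o[n,k+"c"],2),"slope %.2f"%f[0],"rows",rows[v].round(1))
    for sfx in("","c"):
        P={k:tri(o["scene",k+sfx],o["top",k+sfx]) for k in("clip","ptr")}
        d=P["clip"][0]-P["ptr"][0];print(sfx or "tip",P["ptr"],P["clip"],"UP %.1f y %.1f out %.1f"%tuple(1000*np.array([d@up,d@yb,-d@nin])))
a=sys.argv;tips(a[1],(float(a[2]),float(a[3])),(float(a[4]),float(a[5])))
E
python3 meas2.py L4 308.9 170.1 288 164.3; python3 meas2.py L1 303.5 188 289.5 181.5
```

```text
scene ptr tip [308.  169.8] cen [304.03 169.1 ] slope 0.18 rows [168.8 168.9 169.  169.  169.2 169.6 170.2]
scene clip tip [312.   160.79] cen [316.21 160.75] slope -0.01 rows [160.5 160.8 161.  160.7 160.8 160.7 160.8 160.7]
top ptr tip [287.   164.52] cen [282.31 164.63] slope -0.02 rows [164.7 164.7 164.6 164.6 164.6 164.6 164.6 164.5 164.6]
top clip tip [287.   155.35] cen [291.92 155.12] slope -0.05 rows [155.3 155.1 155.  155.2 155.2 155.2 155.1 154.9 154.8]
tip (array([ 0.6103, -0.0696,  0.1772]), [1.2, 1.2]) (array([ 0.6307, -0.069 ,  0.1964]), [1.3, 1.3]) UP 27.9 y -2.2 out -0.8
c (array([ 0.6098, -0.0571,  0.1759]), [1.0, 1.0]) (array([ 0.631 , -0.082 ,  0.2001]), [1.6, 1.6]) UP 29.5 y -27.6 out 4.7
scene ptr tip [302.   187.86] cen [297.78 187.07] slope 0.19 rows [187.7 186.7 186.9 186.9 187.3 187.4 188.  188. ]
scene clip tip [312.   160.78] cen [316.2  160.75] slope -0.01 rows [160.5 160.8 161.  160.7 160.8 160.7 160.8 160.7]
top ptr tip [288.  181.3] cen [283.26 181.26] slope 0.01 rows [181.3 181.4 181.2 181.1 181.1 181.3 181.5 181.4 181.3]
top clip tip [287.   155.34] cen [291.92 155.11] slope -0.05 rows [155.3 155.1 155.  155.2 155.2 155.2 155.1 154.9 154.8]
tip (array([ 0.5726, -0.0743,  0.1388]), [2.2, 2.2]) (array([ 0.6307, -0.069 ,  0.1964]), [1.3, 1.3]) UP 82.0 y -2.8 out -0.5
c (array([ 0.5724, -0.0611,  0.1372]), [1.7, 1.7]) (array([ 0.631 , -0.082 ,  0.2001]), [1.6, 1.6]) UP 83.5 y -28.8 out 5.5
```

Call:
jog_arm([
  {"dr": [0, 0, 0], "slide": [-5, 0, 0], "hand": 0},
  {"dr": [0, 0, 0], "slide": [-5, 0, 0], "hand": 0},
  {"dr": [0, 0, 0], "slide": [-4, 0, 0], "hand": 0},
  {"dr": [0, 0, 0], "slide": [-3, 0, 0], "hand": 0},
  {"dr": [0, 0, 0], "slide": [-2, 0, 0], "hand": 0},
  {"dr": [0, 0, 0], "slide": [-2, 0, 0], "hand": 0},
  {"dr": [0, 0, 0], "slide": [0, 0, 0], "hand": 0},
])

```text
time: 13.58
tcp_pos: [0.5493, 0.0895, 0.1296]
tool_rot: [0.273, 2.169, -0.927]
ft_force: [-1.9, -1.4, -2.2]
opening: 0.0003
```

```bash
python3 rep.py; python3 look.py L5; python3 meas2.py L5 311.3 163.5 287.5 157.8; python3 meas.py L5 >/dev/null; python3 - <<'E'
import cv2,numpy as np
a=cv2.imread("pics/L5_scene_z.png");b=cv2.imread("pics/L5_top_z.png")
c=np.zeros((600,a.shape[1]+b.shape[1]+10,3),np.uint8);c[:a.shape[0],:a.shape[1]]=a;c[:b.shape[0],a.shape[1]+10:]=b;cv2.imwrite("pics/L5z.png",c)
E
```

```text
t 13.575 tcp [0.5493 0.0895 0.1296] F [-1.8745 -1.4143 -2.1755] q [-0.54  0.72 -0.35  2.09  1.37  1.38 -0.59]
rot err tool deg [ 0.2 -0.1 -0.5]  to PA [  87.1    0.1 -139. ]  to TG [86.8 -0.3  1. ]
rel lip: up 61.8 y 60.3 in 17.1
tcp px scene [249.38127744 177.8666813 ] crop [237.52510977 311.46672519] top [227.87362532 188.44949436] crop [404.52609494 331.68560384]
scene ptr tip [310.   162.57] cen [306.16 162.33] slope 0.06 rows [162.6 162.2 162.3 161.8 162.4 163.  163. ]
scene clip tip [312.   160.79] cen [316.21 160.76] slope -0.01 rows [160.5 160.8 161.  160.7 160.8 160.7 160.8 160.7]
top ptr tip [286.   158.25] cen [281.18 158.28] slope -0.01 rows [158.4 158.3 158.2 158.1 158.2 158.4 158.4 158.3 158.2]
top clip tip [287.   155.37] cen [291.89 155.13] slope -0.05 rows [155.4 155.1 155.1 155.2 155.2 155.2 155.1 154.9 154.8]
tip (array([ 0.6238, -0.0667,  0.1931]), [1.5, 1.5]) (array([ 0.6306, -0.069 ,  0.1964]), [1.3, 1.3]) UP 7.0 y -3.2 out -2.2
c (array([ 0.624 , -0.0541,  0.1901]), [1.4, 1.4]) (array([ 0.631, -0.082,  0.2  ]), [1.7, 1.7]) UP 9.2 y -28.6 out 4.9
```

View pics/L5z.png

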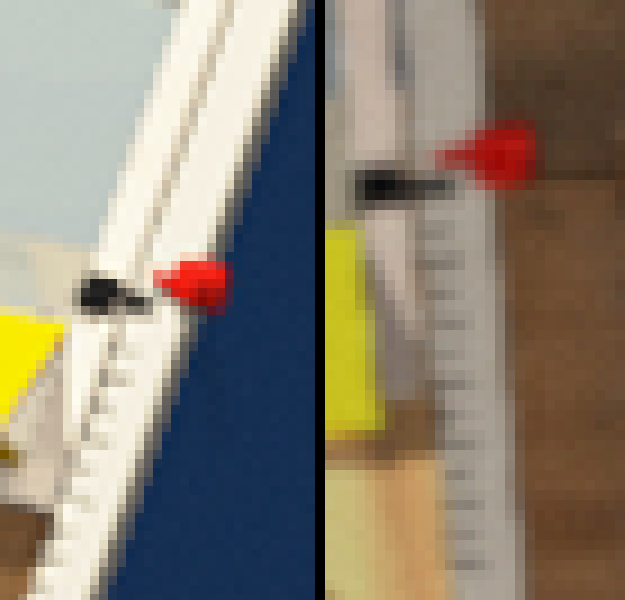

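Call:
jog_arm([
  {"dr": [0, 0, 0], "slide": [-2, 0, 0], "hand": 0},
  {"dr": [0, 0, 0], "slide": [-2, 0, 0], "hand": 0},
  {"dr": [0, 0, 0], "slide": [-1, 0, 0], "hand": 0},
  {"dr": [0, 0, 0], "slide": [0, 0, 0], "hand": 0},
])

```text
time: 14.18
tcp_pos: [0.5528, 0.0902, 0.133]
tool_rot: [0.272, 2.169, -0.927]
ft_force: [-1.8, -0.7, -2.8]
opening: 0.0006
```

```bash
cat > zz.sh <<'E'
python3 rep.py | sed -n '1p;3p'; python3 look.py $1 >/dev/null; python3 meas2.py $1 $2 $3 $4 $5; python3 meas.py $1 >/dev/null; python3 - <<P
import cv2,numpy as np
z=np.load("pics/$1.npz")
a=cv2.resize(z["a"][150:175,298:324,::-1],None,fx=15,fy=15,interpolation=0);b=cv2.resize(z["b"][145:170,275:300,::-1],None,fx=15,fy=15,interpolation=0)
cv2.imwrite("pics/$1z.png",np.hstack([a,b]))
P
E
bash zz.sh L6 311.8 161.5 287.3 156.5
```

```text
t 14.175 tcp [0.5528 0.0902 0.133 ] F [-1.8065 -0.6646 -2.8479] q [-0.54  0.71 -0.35  2.08  1.37  1.38 -0.57]
rel lip: up 66.7 y 60.5 in 17.2
scene ptr tip [311.   161.58] cen [306.9  160.77] slope 0.20 rows [160.5 160.6 160.7 161.1 161.1 161.2 162. ]
scene clip tip [312.   160.81] cen [316.13 160.76] slope -0.01 rows [160.6 160.8 161.  160.7 160.8 160.7 160.8 160.7]
top ptr tip [285.   156.47] cen [280.76 156.62] slope -0.03 rows [156.7 156.6 156.6 156.6 156.6 156.5 156.5 156.5]
top clip tip [287.   155.37] cen [291.86 155.13] slope -0.05 rows [155.4 155.2 155.  155.2 155.2 155.2 155.1 154.9 154.8]
tip (array([ 0.6292, -0.0651,  0.1933]), [2.7, 2.7]) (array([ 0.6307, -0.069 ,  0.1964]), [1.3, 1.3]) UP 2.9 y -4.1 out 1.5
c (array([ 0.628 , -0.0533,  0.193 ]), [1.8, 1.8]) (array([ 0.631 , -0.0818,  0.2   ]), [1.6, 1.6]) UP 4.2 y -28.7 out 5.7
```

View pics/L6z.png

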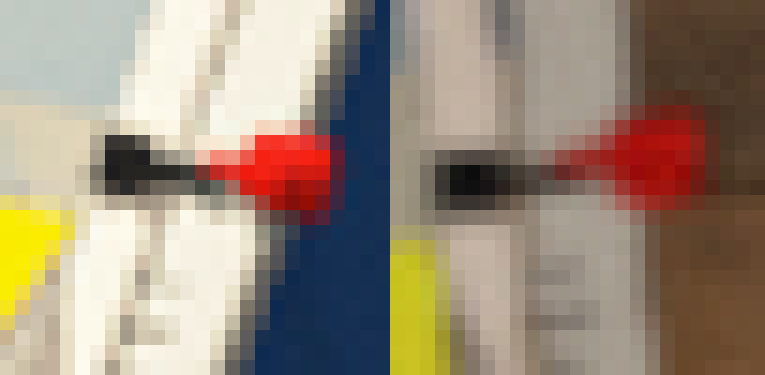

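Call:
jog_arm([
  {"dr": [0, 0, 0], "slide": [-1, 0, 0], "hand": 0},
  {"dr": [0, 0, 0], "slide": [-1.5, 0, 0], "hand": 0},
  {"dr": [0, 0, 0], "slide": [0, 0, 0], "hand": 0},
  {"dr": [0, 0, 0], "slide": [0, 0, 0], "hand": 0},
])

```text
time: 14.78
tcp_pos: [0.5544, 0.0902, 0.1348]
tool_rot: [0.273, 2.169, -0.928]
ft_force: [-1.5, 1.3, -0.9]
opening: 0.0007
```

```bash
bash zz.sh L7 312 160.7 287.3 155.7
```

```text
t 14.775 tcp [0.5544 0.0902 0.1348] F [-1.5005  1.3423 -0.9013] q [-0.54  0.71 -0.35  2.08  1.37  1.38 -0.57]
rel lip: up 69.1 y 60.3 in 17.1
scene ptr tip [310.   160.23] cen [306.91 159.96] slope 0.09 rows [160.  159.7 160.  159.8 160.1 160.6]
scene clip tip [312.  160.8] cen [316.12 160.76] slope -0.01 rows [160.6 160.8 161.  160.7 160.8 160.7 160.8 160.7]
top ptr tip [285.   155.78] cen [280.76 155.85] slope -0.02 rows [156.  155.9 155.8 155.8 155.8 155.9 155.9 155.7]
top clip tip [287.   155.35] cen [291.94 155.12] slope -0.05 rows [155.3 155.1 155.  155.2 155.3 155.2 155.2 154.9 154.9]
tip (array([ 0.6291, -0.0637,  0.1973]), [1.1, 1.1]) (array([ 0.6307, -0.069 ,  0.1964]), [1.3, 1.3]) UP -0.1 y -5.5 out -1.2
c (array([ 0.6294, -0.0529,  0.1949]), [1.4, 1.4]) (array([ 0.6309, -0.082 ,  0.2001]), [1.5, 1.5]) UP 1.9 y -29.0 out 5.5
```

View pics/L7z.png

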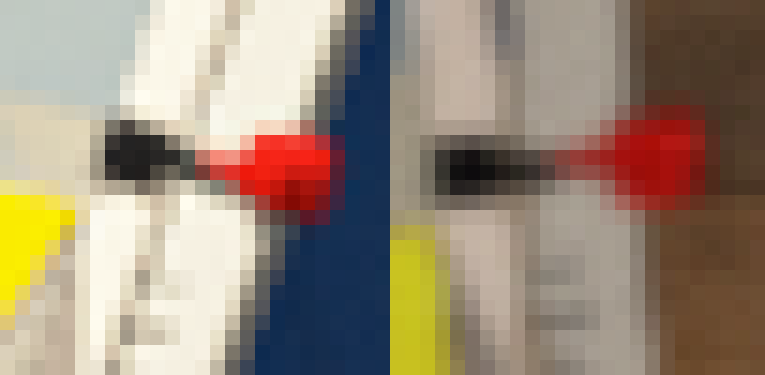

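```bash
python3 - <<'E'
from h import *
P=np.array([.6295,-.068,.1965])
for n in C:
    p0=proj(n,P)
    for k,v in(("-y",-yb),("up",up),("out",-nin)): print(n,k,((proj(n,P+v*.01)-p0)/10).round(3),"px/mm")
E
```

```text
scene -y [0.329 0.074] px/mm
scene up [ 0.113 -0.331] px/mm
scene out [-0.1   -0.128] px/mm
top -y [ 0.382 -0.044] px/mm
top up [-0.029 -0.324] px/mm
top out [0.034 0.209] px/mm
```

Call:
jog_arm([
  {"dr": [0, 0, 0], "slide": [-0.8, 0, 0], "hand": 0},
  {"dr": [0, 0, 0], "slide": [0, 0, 0], "hand": 0},
  {"dr": [0, 0, 0], "slide": [0, 0, 0], "hand": 0},
])

```text
time: 15.25
tcp_pos: [0.5548, 0.0901, 0.1352]
tool_rot: [0.273, 2.17, -0.928]
ft_force: [-2.1, 1.6, -1.7]
opening: 0.0
```

```bash
bash zz.sh L8 312 160.5 287.3 155.6
```

```text
t 15.25 tcp [0.5548 0.0901 0.1352] F [-2.0903  1.6383 -1.7144] q [-0.54  0.71 -0.35  2.08  1.37  1.38 -0.57]
rel lip: up 69.6 y 60.2 in 17.0
scene ptr tip [310.   160.04] cen [306.88 159.74] slope 0.10 rows [159.8 159.5 159.7 159.6 160.  160.4]
scene clip tip [312.  160.8] cen [316.11 160.75] slope -0.01 rows [160.6 160.8 161.  160.7 160.8 160.7 160.8 160.7]
top ptr tip [285.   155.69] cen [280.7  155.76] slope -0.02 rows [155.9 155.8 155.7 155.7 155.7 155.8 155.8 155.6]
top clip tip [287.   155.33] cen [291.94 155.13] slope -0.04 rows [155.3 155.1 155.  155.2 155.2 155.2 155.2 154.9 154.9]
tip (array([ 0.6292, -0.0636,  0.1978]), [1.0, 1.0]) (array([ 0.6308, -0.069 ,  0.1963]), [1.3, 1.3]) UP -0.5 y -5.5 out -1.6
c (array([ 0.6295, -0.0527,  0.1955]), [1.4, 1.4]) (array([ 0.6309, -0.082 ,  0.2001]), [1.5, 1.5]) UP 1.4 y -29.1 out 5.2
```

View pics/L8z.png

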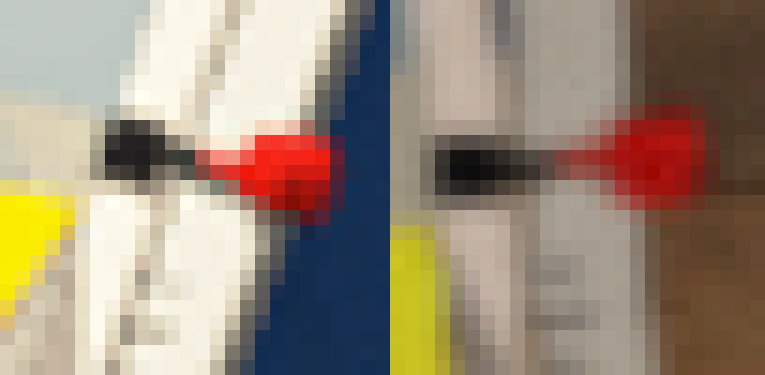

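Call:
jog_arm([
  {"dr": [0, 0, 0], "slide": [4, 0, 0], "hand": 0},
  {"dr": [0, 0, 0], "slide": [10, 0, 0], "hand": 0},
  {"dr": [0, 0, 0], "slide": [4, 0, -20], "hand": 0},
  {"dr": [0, 0, 0], "slide": [0, 0, -35], "hand": 0},
  {"dr": [0, 0, 0], "slide": [0, 0, -45], "hand": 0},
  {"dr": [0, 0, 0], "slide": [0, 0, -45], "hand": 0},
  {"dr": [0, 0, 0], "slide": [0, 0, -45], "hand": 0},
  {"dr": [0, 0, 0], "slide": [0, 0, 0], "hand": 0},
])

```text
time: 16.35
tcp_pos: [0.4345, 0.2252, 0.2107]
tool_rot: [0.268, 2.171, -0.919]
ft_force: [0.9, -0.0, 0.0]
opening: 0.0003
```

```bash
bash zz.sh L9 312 160.5 287.3 155.6;python3 - <<'E'
from h import *
import kin
s,t,R=st();q=s["qpos"]
for p,RR in(((.36,.30,.28),RT),((.35,.36,.31),V),((.40,.15,.36),V),((.45,-.1,.36),V),((.459,-.249,.2),V),((.459,-.249,.07),V)):
    q,e,m=kin.leg(q,p,RR);print(p,q.round(2),round(e,3),round(m,2))
q=s["qpos"]
for p,RR in(((.38,.22,.36),V),((.45,-.1,.36),V),((.459,-.249,.2),V),((.459,-.249,.07),V)):
    q,e,m=kin.leg(q,p,RR);print(p,q.round(2),round(e,3),round(m,2))
plan([.36,.30,.32],V,8)
E
```

```text
t 16.35 tcp [0.4345 0.2252 0.2107] F [ 0.9248 -0.0208  0.0478] q [-0.76  0.63 -0.51  1.99  1.07  1.63 -0.54]
rel lip: up 52.0 y 210.7 in -107.3
scene ptr tip [310.   160.03] cen [306.87 159.73] slope 0.09 rows [159.8 159.5 159.7 159.6 160.  160.3]
scene clip tip [312.   160.81] cen [316.11 160.75] slope -0.01 rows [160.6 160.8 161.  160.7 160.8 160.7 160.8 160.7]
top ptr tip [285.   155.72] cen [280.73 155.75] slope -0.01 rows [155.8 155.7 155.7 155.7 155.7 155.8 155.8 155.6]
top clip tip [287.   155.36] cen [291.93 155.12] slope -0.05 rows [155.3 155.1 155.  155.2 155.3 155.2 155.1 154.9 154.8]
tip (array([ 0.6291, -0.0636,  0.1979]), [1.0, 1.0]) (array([ 0.6307, -0.069 ,  0.1964]), [1.3, 1.3]) UP -0.5 y -5.5 out -1.6
c (array([ 0.6295, -0.0528,  0.1955]), [1.3, 1.3]) (array([ 0.6309, -0.0819,  0.2001]), [1.5, 1.5]) UP 1.4 y -29.1 out 5.1
(0.36, 0.3, 0.28) [-0.9   0.59 -0.58  1.85  0.93  1.82 -0.5 ] 0.0 0.2
(0.35, 0.36, 0.31) [-0.21  0.18 -0.73  1.8   0.13  1.2   0.6 ] 0.0 0.29
(0.4, 0.15, 0.36) [ 0.09 -0.04 -0.49  1.88 -0.02  1.3   1.18] 0.0 0.27
(0.45, -0.1, 0.36) [ 0.36  0.02 -0.2   1.83  0.    1.3   1.73] 0.0 0.25
(0.459, -0.249, 0.2) [ 0.52  0.27 -0.09  1.91  0.03  0.96  1.99] 0.0 0.35
(0.459, -0.249, 0.07) [ 0.51  0.46 -0.08  2.    0.05  0.68  1.97] 0.0 0.42
(0.38, 0.22, 0.36) [-0.16 -0.02 -0.42  1.86 -0.01  1.3   1.  ] 0.0 0.29
(0.45, -0.1, 0.36) [ 0.19  0.02 -0.03  1.83  0.    1.3   1.73] 0.0 0.25
(0.459, -0.249, 0.2) [ 0.37  0.27  0.09  1.91 -0.03  0.96  2.04] 0.0 0.35
(0.459, -0.249, 0.07) [ 0.39  0.46  0.07  2.   -0.05  0.68  2.06] 0.0 0.42
rot/row [-5.5  5.7 -1.6]
[-4.0, -5.0, -18.0]
[-2.0, -3.0, -19.0]
[-0.0, -1.0, -19.0]
[2.0, 1.0, -19.0]
[4.0, 3.0, -19.0]
[5.0, 5.0, -18.0]
[7.0, 6.0, -17.0]
[8.0, 8.0, -16.0]
```

View pics/L9s.png

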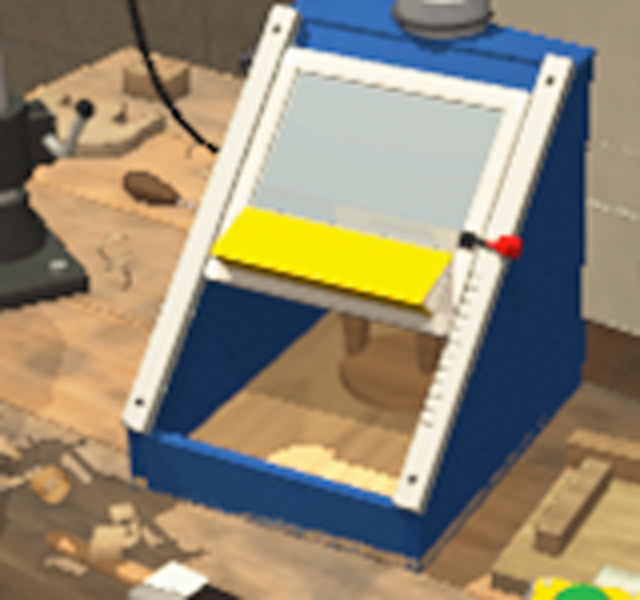

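The window has held its position. In the scene crop the pointer meets the clip tip at about (490,243). Now I'll unwind the arm and go to the button.

Call:
jog_arm([
  {"dr": [-5.5, 5.7, -1.6], "slide": [-4, -5, -18], "hand": 0},
  {"dr": [-5.5, 5.7, -1.6], "slide": [-2, -3, -19], "hand": 0},
  {"dr": [-5.5, 5.7, -1.6], "slide": [0, -1, -19], "hand": 0},
  {"dr": [-5.5, 5.7, -1.6], "slide": [2, 1, -19], "hand": 0},
  {"dr": [-5.5, 5.7, -1.6], "slide": [4, 3, -19], "hand": 0},
  {"dr": [-5.5, 5.7, -1.6], "slide": [5, 5, -18], "hand": 0},
  {"dr": [-5.5, 5.7, -1.6], "slide": [7, 6, -17], "hand": 0},
  {"dr": [-5.5, 5.7, -1.6], "slide": [8, 8, -16], "hand": 0},
  {"dr": [0, 0, 0], "slide": [0, 0, 0], "hand": 0},
])

```text
time: 17.58
tcp_pos: [0.3634, 0.2954, 0.3196]
tool_rot: [-0.015, -3.136, -0.006]
ft_force: [-0.4, -0.9, -0.4]
opening: 0.0004
```

```bash
python3 rep.py|head -1; python3 -c "
from h import *
plan([.42,-.1,.36],V,8)
print(tri((335.2,251.5),(348.6,225.4)))"
```

```text
t 17.575 tcp [0.3634 0.2954 0.3196] F [-0.4016 -0.9145 -0.4242] q [-0.08  0.09 -0.7   1.86  0.06  1.21  0.77]
rot/row [ 0.  -0.  -0.1]
[-8.0, -49.0, -5.0]
[-7.0, -49.0, -5.0]
[-7.0, -49.0, -5.0]
[-7.0, -49.0, -5.0]
[-7.0, -49.0, -5.0]
[-7.0, -49.0, -5.0]
[-7.0, -49.0, -5.0]
[-7.0, -49.0, -5.0]
(array([ 0.46398471, -0.24785607,  0.06235775]), [2.1, 2.1])
```

Call:
jog_arm([
  {"dr": [0, 0, 0], "slide": [-7, -35, -8], "hand": 0},
  {"dr": [0, 0, 0], "slide": [-7, -49, -8], "hand": 0},
  {"dr": [0, 0, 0], "slide": [-7, -49, -8], "hand": 0},
  {"dr": [0, 0, 0], "slide": [-7, -49, -6], "hand": 0},
  {"dr": [0, 0, 0], "slide": [-7, -49, -5], "hand": 0},
  {"dr": [0, 0, 0], "slide": [-7, -49, -5], "hand": 0},
  {"dr": [0, 0, 0], "slide": [-7, -49, 0], "hand": 0},
  {"dr": [0, 0, 0], "slide": [-7, -49, 0], "hand": 0},
  {"dr": [0, 0, 0], "slide": [-5, -40, 0], "hand": 0},
  {"dr": [0, 0, 0], "slide": [0, 0, 0], "hand": 0},
])

```text
time: 18.82
tcp_pos: [0.4202, -0.1232, 0.3549]
tool_rot: [-0.013, -3.13, -0.004]
ft_force: [0.4, 1.2, -0.1]
opening: 0.0005
```

```bash
python3 rep.py|head -1; python3 -c "
from h import *
plan([.462,-.248,.17],V,6)"
```

```text
t 18.825 tcp [ 0.4202 -0.1232  0.3549] F [ 0.4201  1.2316 -0.0942] q [ 0.4  -0.01 -0.18  1.87 -0.    1.29  1.79]
rot/row [ 0.  -0.1 -0.1]
[-7.0, -21.0, 31.0]
[-7.0, -21.0, 31.0]
[-7.0, -21.0, 31.0]
[-7.0, -21.0, 31.0]
[-7.0, -21.0, 31.0]
[-7.0, -21.0, 31.0]
```

Call:
jog_arm([
  {"dr": [0, 0, 0], "slide": [-7, -21, 25], "hand": 0},
  {"dr": [0, 0, 0], "slide": [-7, -26, 31], "hand": 0},
  {"dr": [0, 0, 0], "slide": [-7, -26, 31], "hand": 0},
  {"dr": [0, 0, 0], "slide": [-7, -26, 31], "hand": 0},
  {"dr": [0, 0, 0], "slide": [-7, -20, 35], "hand": 0},
  {"dr": [0, 0, 0], "slide": [-7, -6, 32], "hand": 0},
  {"dr": [0, 0, 0], "slide": [0, 0, 0], "hand": 0},
])

```text
time: 19.7
tcp_pos: [0.46, -0.2418, 0.1677]
tool_rot: [-0.001, -3.128, -0.013]
ft_force: [-0.5, 0.7, 0.3]
opening: 0.0002
```

```bash
python3 rep.py|head -1; python3 - <<'E'
from h import *
a=r.snapshot("scene");b=r.snapshot("top")
A=cv2.resize(a[190:300,270:410,::-1],(560,440));B=cv2.resize(b[180:270,300:400,::-1],(400,360))
cv2.imwrite("pics/b1.png",A);cv2.imwrite("pics/b1t.png",B)
s,t,R=st();print((proj("scene",t)-[270,190])*4,(proj("top",t)-[300,180])*4, to([.462,-.248,.085]))
E
```

```text
t 19.7 tcp [ 0.46   -0.2418  0.1677] F [-0.4885  0.695   0.3438] q [ 0.51  0.32 -0.09  1.93  0.03  0.91  1.97]
[257.70172957  99.65204318] [209.66458507 168.51392765] [-0.6 -5.7 85.9]
```

View pics/b1.png

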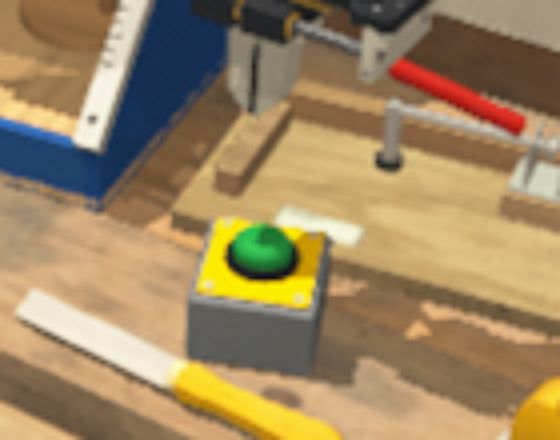

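View pics/b1t.png

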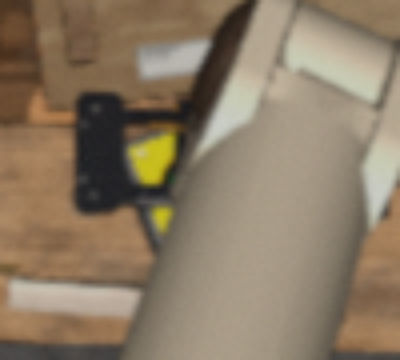

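Call:
jog_arm([
  {"dr": [0, 0, 0], "slide": [-1, -6, 25], "hand": 0},
  {"dr": [0, 0, 0], "slide": [0, 0, 30], "hand": 0},
  {"dr": [0, 0, 0], "slide": [0, 0, 25], "hand": 0},
  {"dr": [0, 0, 0], "slide": [0, 0, 0], "hand": 0},
])

```text
time: 20.3
tcp_pos: [0.4622, -0.2487, 0.091]
tool_rot: [-0.001, -3.134, -0.009]
ft_force: [-1.0, 0.2, 1.4]
opening: 0.0006
```

```bash
python3 rep.py|head -1; python3 - <<'E'
from h import *
a=r.snapshot("scene")
A=cv2.resize(a[210:290,290:390,::-1],(750,600));cv2.imwrite("pics/b2.png",A)
s,t,R=st();print((proj("scene",t)-[290,210])*7.5)
E
```

```text
t 20.3 tcp [ 0.4622 -0.2487  0.091 ] F [-1.0259  0.2237  1.3899] q [ 0.51  0.44 -0.08  1.97  0.05  0.74  1.97]
[339.73483619 242.74435278]
```

View pics/b2.png

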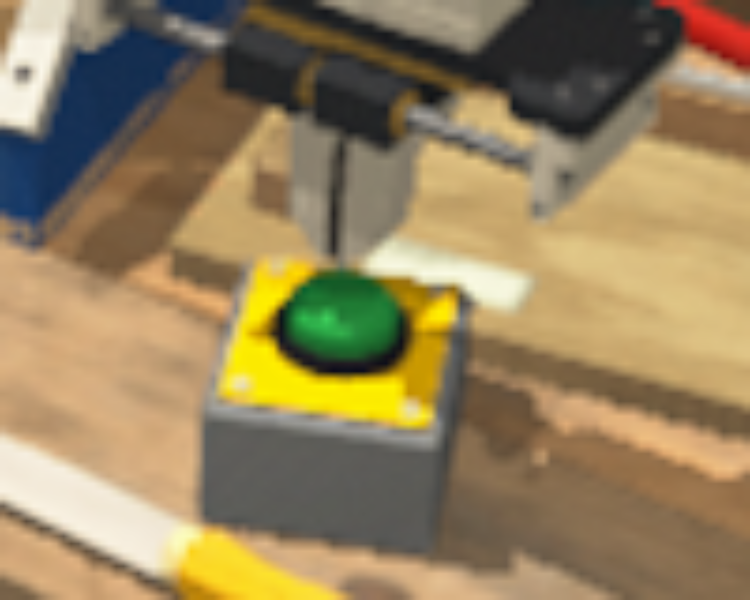

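Call:
jog_arm([
  {"dr": [0, 0, 0], "slide": [0, 0, 8], "hand": 0},
  {"dr": [0, 0, 0], "slide": [0, 0, 7], "hand": 0},
  {"dr": [0, 0, 0], "slide": [0, 0, 4], "hand": 0},
  {"dr": [0, 0, 0], "slide": [0, 0, 4], "hand": 0},
])

```text
time: 20.85
tcp_pos: [0.4627, -0.2499, 0.0681]
tool_rot: [-0.003, -3.135, -0.008]
ft_force: [0.4, 0.6, 3.8]
opening: 0.0005
```

Call:
jog_arm([
  {"dr": [0, 0, 0], "slide": [0, 0, 3], "hand": 0},
  {"dr": [0, 0, 0], "slide": [0, 0, 2], "hand": 0},
  {"dr": [0, 0, 0], "slide": [0, 0, 1], "hand": 0},
  {"dr": [0, 0, 0], "slide": [0, 0, 0], "hand": 0},
])

```text
time: 21.35
tcp_pos: [0.4627, -0.2499, 0.0624]
tool_rot: [-0.003, -3.135, -0.008]
ft_force: [-2.2, 0.5, 6.8]
opening: 0.0004
```

Call:
jog_arm([
  {"dr": [0, 0, 0], "slide": [0, 0, 1], "hand": 0},
  {"dr": [0, 0, 0], "slide": [0, 0, 0.5], "hand": 0},
  {"dr": [0, 0, 0], "slide": [0, 0, 0], "hand": 0},
])

```text
time: 21.72
tcp_pos: [0.4628, -0.2499, 0.0621]
tool_rot: [-0.003, -3.136, -0.008]
ft_force: [-4.2, 3.9, 19.0]
opening: 0.0003
```

Call:
jog_arm([
  {"dr": [0, 0, 0], "slide": [0, 0, -4], "hand": 0},
  {"dr": [0, 0, 0], "slide": [0, 0, -20], "hand": 0},
  {"dr": [0, 0, 0], "slide": [0, 0, -45], "hand": 0},
  {"dr": [0, 0, 0], "slide": [0, 0, -50], "hand": 0},
  {"dr": [0, 0, 0], "slide": [0, 0, -50], "hand": 0},
  {"dr": [0, 0, 0], "slide": [0, 0, -20], "hand": 0},
  {"dr": [0, 0, 0], "slide": [0, 0, 0], "hand": 0},
])

```text
time: 22.6
tcp_pos: [0.4647, -0.2513, 0.2508]
tool_rot: [-0.003, -3.138, -0.006]
ft_force: [0.3, 0.2, -1.2]
opening: 0.0005
```

```bash
bash zz.sh L10 312 160.5 287.3 155.6; python3 - <<'E'
import numpy as np,cv2
z=np.load("pics/L10.npz");a=z["a"];cv2.imwrite("pics/f1.png",cv2.resize(a[150:290,220:400,::-1],(770,600)))
b=z["b"];cv2.imwrite("pics/f1t.png",b[...,::-1])
E
```

```text
t 22.6 tcp [ 0.4647 -0.2513  0.2508] F [ 0.251   0.2381 -1.1547] q [ 0.52  0.23 -0.08  1.83  0.02  1.08  2.  ]
rel lip: up 54.7 y -265.4 in -161.4
scene ptr tip [310.   159.99] cen [306.88 159.74] slope 0.08 rows [159.9 159.5 159.7 159.6 160.  160.3]
scene clip tip [312.  160.8] cen [316.03 160.75] slope -0.01 rows [160.6 160.8 161.  160.7 160.8 160.6 160.8 160.8]
top ptr tip [285.  155.7] cen [280.76 155.75] slope -0.01 rows [155.8 155.8 155.7 155.7 155.7 155.8 155.8 155.6]
top clip tip [287.   155.42] cen [291.87 155.01] slope -0.08 rows [155.3 155.2 155.  155.1 155.2 155.1 155.  154.7 154.5]
tip (array([ 0.6292, -0.0636,  0.198 ]), [1.0, 1.0]) (array([ 0.6305, -0.0691,  0.1965]), [1.3, 1.3]) UP -0.7 y -5.6 out -1.5
c (array([ 0.6295, -0.0528,  0.1955]), [1.3, 1.3]) (array([ 0.6312, -0.0817,  0.2   ]), [1.4, 1.4]) UP 1.5 y -28.8 out 4.8
```

View pics/f1.png

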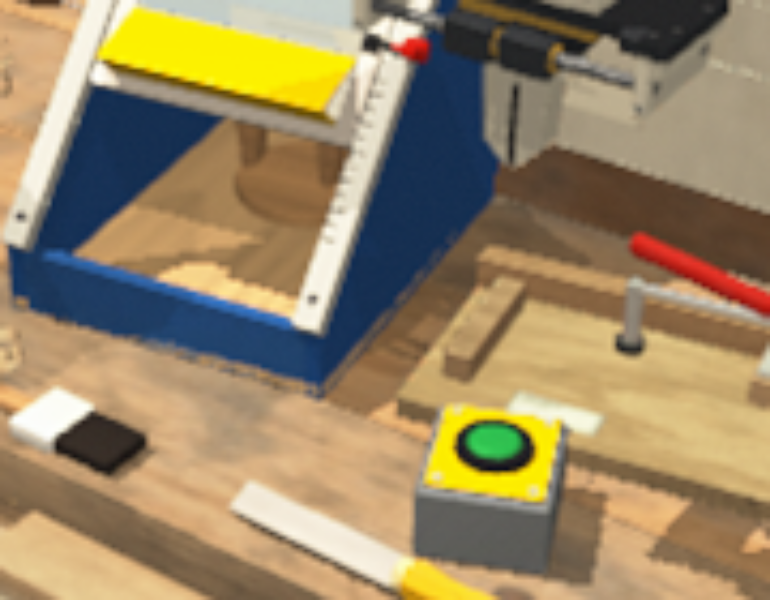

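View pics/f1t.png

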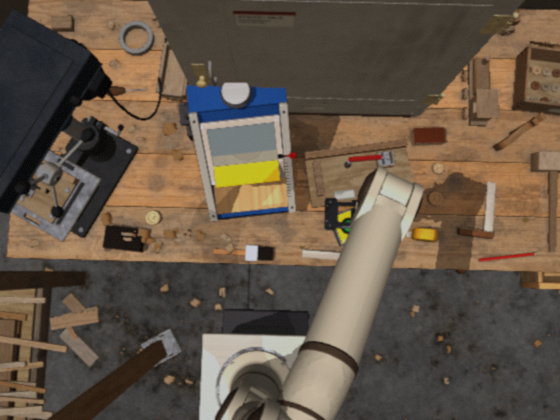

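The button is flush with its black ring at (495,440). The pointer meets the clip at (410,45), and the tools and wheels that show in the two views look where they were. I'm handing the job in.

```bash
python3 -c "
from bench import r
print(r.sign_off())"
```

```text
the job is handed in; nothing more can be done
None
```

I pushed the window up from under its yellow lip until the black pointer met the red clip's tip. I then backed the arm off and pressed the green button down to its stop. The job was handed in at about 22.7 s, with the arm clear of everything.

- **Window:** my last two measurements disagree slightly. Going by the tips, the pointer is 0.7 mm above the mark; going by the centres of the two parts, it is 1.5 mm below. I left it between the two. It did not move after I let go, and the clip's position in the pictures was unchanged.
- **Button:** it stopped hard at 62 mm above the bench with 19 N on the wrist, which is the full 10 mm. It stayed down after I lifted away.
- **Other things on the bench:** I compared the pictures by eye only, and nothing appeared to have moved. In the last top view the arm hid part of the chisel.
- **What went wrong:** my first idea, pushing straight from the front with the hand tilted, was out of the arm's reach. I brought the fingers in from the left front instead, which cost a few seconds. The two cameras also disagreed by up to about 20 mm on where the lip was at the start, so I found the lip by feeling for contact.

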